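# Poke a stuck drawing die out of its holder

### The arm

A 6-joint arm with a two-finger parallel gripper is mounted at the origin on the work surface. World frame = base frame: x ahead of the robot, y to its left, z up, the work surface at z = 0. Lengths are in m, angles in rad, forces in N, time in s.
With the tool pointing down it reaches from about 0.25 to 0.775 m from the base axis. Payload 4 kg.
Tool frame: the origin (TCP) lies midway between the tips of the shut fingers; the grasp point (between the pads) lies 19 mm behind it; y points along the fingers, x is the direction in which the jaws open and shut, and the axes are right-handed (so a half turn about y gives the same grasp; the last joint's range is limited). The gripper opens to 94 mm and grips with 3 to 60 N. Pads are 16 mm wide; open, the fingers measure 119 mm over their backs; the gripper's body (75 mm by 177 mm) begins 78 mm behind the grasp point.
Start: joints at [-1.413, 0.087, 1.371, -0, 1.684, -0.103], TCP at [0.142, -0.531, 0.184] pointing down, gripper open.
Joint ranges: [-3.1, 3.1], [-0.76, 2.03], [0.27, 2.55], [-1.08, 4.22], [0.17, 2.65], [-2.57, 2.57]. Speed limits (rad/s): [2.79, 2.79, 3.14, 3.14, 3.14, 3.14].

### API

Orientations are given as [roll, pitch, yaw] about the fixed x, y, z axes, in that order (R = Rz(yaw) Ry(pitch) Rx(roll)).
In Python, from bench import robot gives the robot as it stands.
- The arm moves only by the shell command python3 -m creep 'ROWS'. ROWS is JSON, a list of rows, each a list of 7 numbers: the shift along the tool's x, y, z in mm, then the turn, a rotation vector about the tool's x, y, z in degrees, then the closure in counts, from 0 (fully open) to 255 (shut). A call has 1 to 5 rows; each row is the pose to reach, as a shift and turn from the pose commanded when the call began, along the tool's axes at that moment; what a row does not reach only later rows make up. A row lasts 1/8 s, in which the tool goes at most 62.5 mm and 10.7 degrees, less where a joint would pass 70% of its speed; a pose out of reach is approached as far as the arm can. A call with a gripper value outside its range is refused whole. The fingers move at their own pace and stop on an object; the grip force is fixed at half the most. Time passes only in rows, so rows that repeat a pose let the fingers close. It gives the time, the measured TCP pose, the force and the opening at its end, in the units of the state.
- robot.get_obs(): the state, without advancing time (a new reading comes with each control period).
- robot.snapshot(name): name is "side" or "top"; returns a dict with "color" (400x640x3 uint8, blue, green, red), "fx", "fy", "cx", "cy" (pixels), "world_from_camera" (4x4, takes a point from camera to world coordinates). Camera axes: x right, y down, z forward; pixel columns grow to the right and rows downward; lengths in m; the calibration is good to about 2 mm. A picture is of the moment at which its call begins. There is no depth.
- robot.close_job(): hands the job in, once; it reports no verdict.
Trained networks look in the newest picture that a camera, given by its name, has taken for a name from the list of things; names that differ only in an ending like _2 or _b are one class to them, and where a whole thing is asked for, a point or a joint stands for the part that bears it (a point fixed in the world has none). Each returns a list of dicts, best first, with "p" (0 to 1); they miss things now and then, are a little off and sometimes report something else, mostly with a low value. They report only what shows in the picture. A call takes as long as a camera call. They do not tell look-alikes from the thing itself.
- robot.spot_in(name, camera): "point" ([x, y, z] in m, in world coordinates, good to about 4 mm: the middle of the surface that is visible of it).
- robot.landmark_of(name, camera): "point" ([x, y, z] in m, in world coordinates, good to about 4 mm: a listed point, or the origin of a listed thing).
The state is a dict: "time": time; "joint_positions": joint angles; "qvel": joint speeds; "joint_torque": joint torques, N m; "tool_pos": TCP position; "ee_rot": TCP orientation; "wrist_force": force on the tool from outside, world axes, zero at the start; "wrist_torque": the same for the moment, N m; "width": finger opening in m.
Only numpy, scipy, OpenCV 4.12 (cv2) and the standard library are available. Lean on these libraries where they do the work, as an engineer would, in place of code of your own. Each camera call takes 0.05 s, during which the arm holds its last target.

### The job

The wire-drawing die is stuck down in its holder. Set the holder over the brass drift standing in the vice, so that the drift goes up the hole in its underside, and press it down steadily until it sits flat on the jaws and the die stands up out of it - feel for the hole and never force or bang it. Leave the holder sitting there, take the die out and stand it, right way up, in the empty seat of the wooden die rack, leaving everything else on the bench where it is.

Things in the scene. Friction and masses are not known exactly. Their poses are not given: they have to be found in the camera images.
- holder: Loose bright steel die holder, about 0.45 kg, on the bench. Base plate 90 (own x) x 44 (own y) x 10 mm with a 50 x 44 x 18 mm block on its middle: 28 mm high in all, two plain upright side faces 44 mm apart (own y) to grip by. Origin: centre of its underside, z up, at the mouth of a 10 mm diameter access hole that goes straight up through the 10 mm floor to the recess with the die.
- recess (a point): Centre of the open mouth of the holder's recess, in its top face, 28 mm above its underside; axes as the holder's. The recess is 27.5 mm in diameter and 18 mm deep. Its lower 10 mm grip the die tightly (about 6 to 12 N to slide it, and nothing in the job needs more); above that it is easy.
- die: The stuck wire-drawing die: round, 26 mm diameter, 16 mm high, 65 g, dark steel with a brass band and brass top. Origin: centre of its underside, z up. At the start it sits on the recess floor, its top 2 mm below the holder's top, so fingers cannot take it. When the holder sits on the jaws the drift has lifted it 13 mm: it then rests loose on the drift, 11 mm of it above the holder's top.
- vice: Small grey bench vice bolted to the bench. Origin: centre of the underside of its base, z up. Steel jaws 60 mm wide (own y), together 48 mm deep (own x), with flat level tops 80 mm above the bench; its screw and handle are on its own -x side, below the jaws.
- jaws (a point): Middle of the jaw tops, 80 mm above the bench; axes as the vice's. A fixed upright brass drift, 8 mm diameter, with a fine 0.5 mm chamfer round its flat top, is clamped in the gap between the jaws (own x = 0) and stands 23 mm above them. It was put in by eye, up to 12 mm either way along the jaws (own y) from this point: that offset is in no measured pose.
- rack: Wooden die rack fixed to the bench, 62 (own x) x 168 (own y) x 20 mm high; origin: centre of its underside. Three round seats of 30 mm diameter and 5 mm depth with green bottoms, in a row along own y, 52 mm apart; the one at own y = -52 mm is empty.
- seat (a point): Centre of the bottom of the rack's empty seat, 15 mm above the bench; axes as the rack's.
- die_a: A second die like the first, standing in the rack's middle seat; leave alone. Origin: centre of its underside.
- die_b: A third die like the first, standing in the rack's far end seat (own y = +52 mm); leave alone. Origin: centre of its underside.
- hammer: Chasing hammer lying on the bench behind the vice, 260 mm long, 29 mm high; leave alone. Origin: under the middle of its handle.
- pliers: Flat-nose pliers with black grips lying on the bench, 155 mm long, 15 mm high; leave alone. Origin: underside, near the pivot.
- mandrel: Tapered steel ring mandrel with wooden handle, 300 mm long, 26 mm high, lying on the bench in front of the rack, on the robot's side; leave alone. Origin: under its middle.
- bench_block: Square steel bench block, 76 x 76 x 22 mm, with a silver ring on it; leave alone. Origin: centre of its underside.
- jug: Brown and cream stoneware jug, 85 mm wide, 102 mm high, with a handle; leave alone. Origin: centre of its underside.
Mind the look-alikes: they are no part of the job. There is more than one size of the vice; the job needs the middle-sized. Leave any orange look-alike of the holder alone.

How it is judged:
On the way:
1. the holder sits flat on the vice jaws over the drift, with the die pushed up at least 11.5 mm in it (z of holder in the frame of jaws below 0.0015 m and horizontal distance between holder and jaws below 0.016 m and angle between holder's own z axis and vertical below 0.05 rad and z of die in the frame of holder above 0.0215 m), for 0.2 s.
At the end, for the whole second after the job is handed in: The die stands released in the empty seat: within 3.5 mm of its centre, underside within 1.5 mm of its bottom, upright within 0.06 rad. The holder sits on the vice jaws: underside within 2 mm of their tops, level within 0.05 rad, centre within 16 mm of the middle of the jaws. Both are still (horizontal distance between die and seat below 0.0035 m and z of die in the frame of seat below 0.0015 m and angle between die's own z axis and vertical below 0.06 rad and linear speed of each of die, holder below 0.01 m/s and z of holder in the frame of jaws between -0.002 and 0.002 m and horizontal distance between holder and jaws below 0.016 m and angle between holder's own z axis and vertical below 0.05 rad); the robot touches nothing.
It fails at once if the holder or the die is forced: pressed on the vice or its drift with more than 40 N (contact force between any of holder, die and vice above 40 N).
It fails at once if another die is moved by more than 8 mm (distance of any of die_a, die_b from where it was at the start of the episode above 0.008 m).
It fails at once if the hammer, pliers, mandrel, bench block or jug is moved by more than 15 mm (distance of any of hammer, pliers, mandrel, bench_block, jug from where it was at the start of the episode above 0.015 m).
It also fails if it takes over 72 s, if anything falls off the work surface, if the arm or the gripper's body presses on something with over 40 N, if the wrist force passes 120 N, or if a joint passes its speed limit or range.

## Working session

There is one attempt and no reset: what is moved stays moved. The work goes in short steps, Python scripts to look and compute and a shell command to move; the robot and the scene stay as the last step left them, time stands still between calls to the robot, and variables do not carry over. Pictures are saved under pics/ and viewed, and the job is handed in when it is done.

```bash
ls; mkdir -p pics
python3 - <<'E'
from bench import robot
import cv2
for n in("side","top"):
    s=robot.snapshot(n); cv2.imwrite(f"pics/{n}0.png",s["color"])
    print(n,s["fx"],s["fy"],s["cx"],s["cy"]); print(s["world_from_camera"])
    for k in("holder","vice","rack","die"):
        for d in robot.spot_in(k,n)[:4]: print(k,d)
    for k in("holder","jaws","seat","recess","vice"):
        for d in robot.landmark_of(k,n)[:3]: print("L",k,d)
print(robot.get_obs())
E
```

```text
pics
side 389.8458184738426 389.8458184738426 324.5032563888576 200.74976771527483
[[-0.71115166 -0.41745955  0.56567733  0.04138385]
 [-0.70292542  0.43664826 -0.56145717  0.46462715]
 [-0.01261636 -0.79691017 -0.60396606  0.62565325]
 [ 0.          0.          0.          1.        ]]
holder {'point': [0.5487, -0.4345, 0.0144], 'p': 0.78}
holder {'point': [0.5473, -0.2489, 0.0193], 'p': 0.75}
vice {'point': [0.5511, 0.0834, 0.0451], 'p': 0.95}
vice {'point': [0.3449, -0.1807, 0.0797], 'p': 0.91}
vice {'point': [0.5494, -0.0857, 0.0349], 'p': 0.88}
rack {'point': [0.5112, 0.2791, 0.0173], 'p': 0.77}
rack {'point': [0.7668, 0.2368, 0.0195], 'p': 0.46}
die {'point': [0.4985, 0.3161, 0.0295], 'p': 0.76}
die {'point': [0.711, -0.1712, 0.0093], 'p': 0.74}
die {'point': [0.5135, 0.2719, 0.0314], 'p': 0.63}
L holder {'point': [0.5603, -0.2624, -0.0023], 'p': 0.81}
L holder {'point': [0.4448, -0.3743, 0.0018], 'p': 0.71}
L holder {'point': [0.558, -0.4452, -0.0034], 'p': 0.56}
L jaws {'point': [0.3467, -0.2152, 0.1126], 'p': 0.67}
L jaws {'point': [0.5623, -0.1042, 0.0582], 'p': 0.64}
L jaw
[... 1920 characters left out ...]
0.33}
{'time': 1.0, 'joint_positions': array([-1.41310735e+00,  8.71869274e-02,  1.37067008e+00,  2.34539330e-05,
        1.68362834e+00, -1.03095617e-01]), 'qvel': array([-3.24390658e-05, -1.25709079e-03, -9.56375007e-04, -4.44804672e-03,
        2.06341679e-04,  5.87881004e-04]), 'joint_torque': array([ 9.40118189e-04, -3.40050995e+01, -3.02604175e+01,  7.20236124e-02,
        2.35938508e-02,  6.04194966e-06]), 'tool_pos': array([ 0.14182116, -0.53142431,  0.18442823]), 'ee_rot': array([-1.57078419e+00, -1.09132460e-04, -1.31000909e+00]), 'wrist_force': array([-0.28677972, -0.05726629,  0.07668201]), 'wrist_torque': array([0.01329751, 0.03919887, 0.00734657]), 'width': 0.09431625674916184}
```

View pics/side0.png

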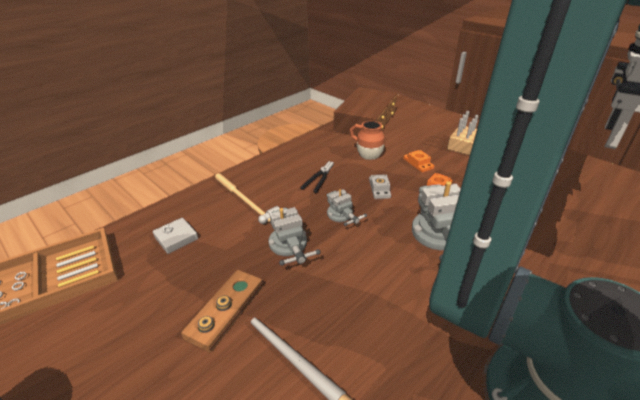

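View pics/top0.png

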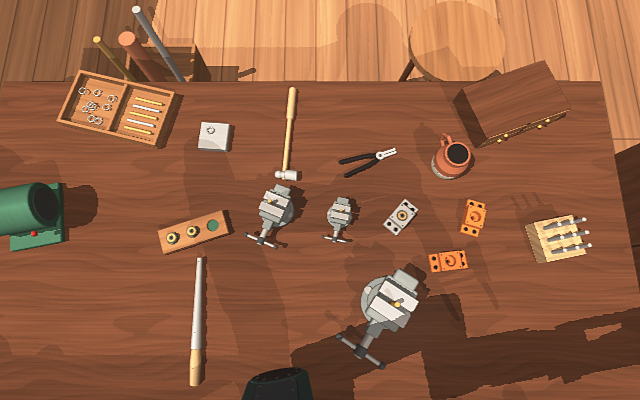

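Candidates: the steel holder at top px (400,217) against orange ones at (473,217) and (447,261), so the steel one is the holder. The vices are at (275,210), (340,215) and (390,300), with estimated jaw heights of 81, 58 and 113 mm. The 80 mm one at (275,210) is the middle size. I'll confirm with enlarged crops.

Run:
```python
import cv2,numpy as np
t=cv2.imread("pics/top0.png"); s=cv2.imread("pics/side0.png")
def c(im,x,y,w,h,f=5): return cv2.resize(im[y:y+h,x:x+w],None,fx=f,fy=f,interpolation=cv2.INTER_CUBIC)
cv2.imwrite("pics/c1.png",np.hstack([c(t,240,170,72,90),c(t,375,185,72,90)]))
cv2.imwrite("pics/c2.png",np.hstack([c(s,255,195,72,90),c(s,345,150,72,90)]))
cv2.imwrite("pics/c3.png",np.vstack([c(t,150,200,100,56),c(s,180,265,100,56)]))
```

```text
(no output)
```

View pics/c1.png

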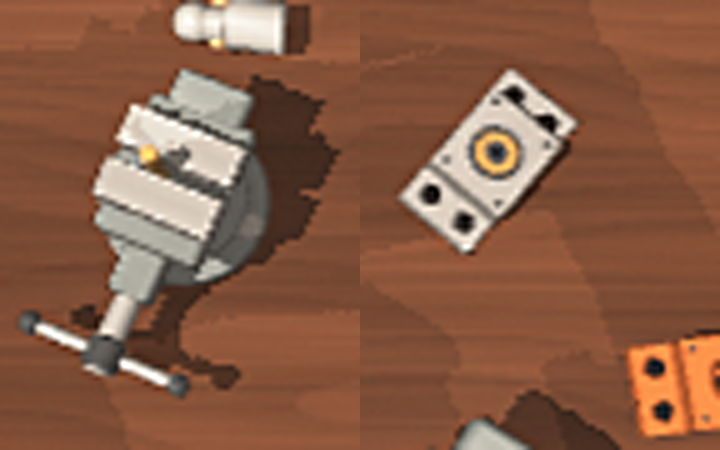

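View pics/c2.png

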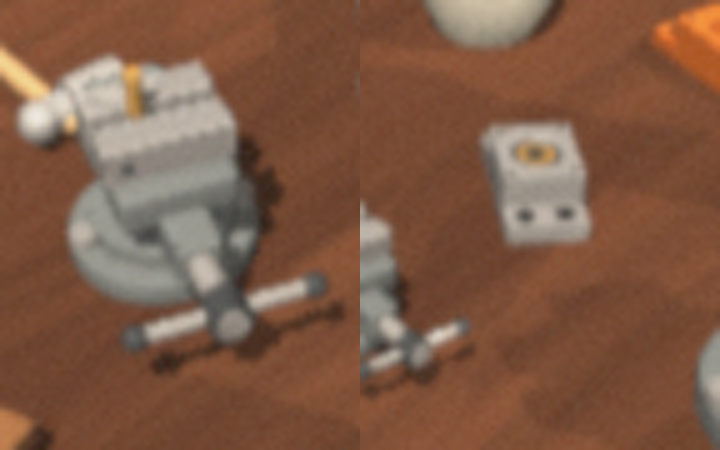

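View pics/c3.png

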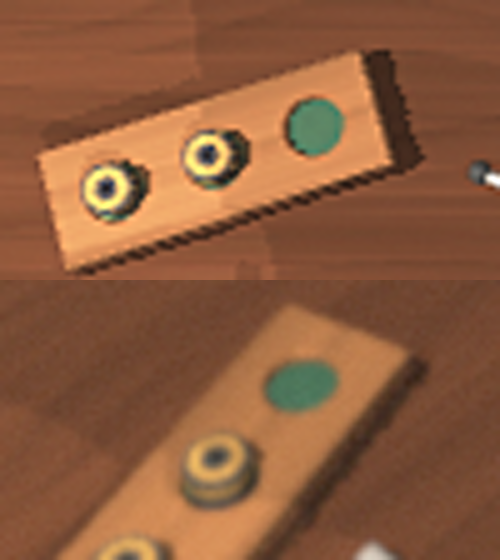

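The crops confirm it. The steel holder shows its die at top px (400,217), and the middle vice's drift tip is near top px (270,200), towards the jaws' left end. The empty green seat is at top px (213,225). Next I'll measure precisely by model fits.

```bash
cat > h.py <<'E'
import numpy as np,cv2
from scipy.optimize import minimize
from bench import robot
CAM={'side':(389.8458184738426,324.5032563888576,200.74976771527483,np.array([[-0.71115166,-0.41745955,0.56567733,0.04138385],[-0.70292542,0.43664826,-0.56145717,0.46462715],[-0.01261636,-0.79691017,-0.60396606,0.62565325]])),
'top':(366.5514995525613,315.7851734686577,207.44072526506835,np.array([[1.06294389e-03,-9.75405761e-01,2.20414316e-01,3.74361369e-01],[-9.99988902e-01,-2.51224176e-05,4.71125268e-03,-4.74538121e-02],[-4.58984567e-03,-2.20416878e-01,-9.75394963e-01,9.37675689e-01]]))}
def proj(c,P):
    f,cx,cy,T=CAM[c]; q=(np.atleast_2d(P)-T[:,3])@T[:,:3]
    return np.c_[f*q[:,0]/q[:,2]+cx,f*q[:,1]/q[:,2]+cy]
def ray(c,u,v,z):
    f,cx,cy,T=CAM[c]; d=T[:,:3]@[(u-cx)/f,(v-cy)/f,1]; o=T[:,3]
    return o+d*(z-o[2])/d[2]
def shot(c,name):
    s=robot.snapshot(c); cv2.imwrite(f'pics/{name}.png',s['color']); return s['color']
def crop(im,x,y,w,h,f,name):
    cv2.imwrite(f'pics/{name}.png',cv2.resize(im[y:y+h,x:x+w],None,fx=f,fy=f,interpolation=cv2.INTER_CUBIC))
def box(x,y,yaw,hx,hy,z0,z1):
    c,s=np.cos(yaw),np.sin(yaw)
    return np.array([[x+c*a-s*b,y+s*a+c*b,z] for z in(z0,z1) for a in(-hx,hx) for b in(-hy,hy)])
def render(c,boxes,shape):
    S=8; m=np.zeros((shape[0],shape[1]),np.uint8)
    out=np.zeros(shape,np.float32)
    p=[proj(c,b) for b in boxes]; a=np.vstack(p); x0,y0=np.floor(a.min(0)).astype(int)-3; x1,y1=np.ceil(a.max(0)).astype(int)+3
    m=np.zeros(((y1-y0)*S,(x1-x0)*S),np.uint8)
    for q in p:
        h=cv2.convexHull(((q-[x0,y0]+.5)*S).astype(np.float32)); cv2.fillConvexPoly(m,np.round(h*16).astype(np.int32),255,shift=4)
    out[y0:y1,x0:x1]=cv2.resize(m,None,fx=1/S,fy=1/S,interpolation=cv2.INTER_AREA)/255.
    return out
def fit(c,w,boxf,x0):
    best=None
    fun=lambda p:np.sum((render(c,boxf(*p),w.shape)-w)**2)
    for dy in(-.15,0,.15):
        s=np.array([x0]+[np.array(x0)+d for d in np.diag([.006,.006,.15])])+[0,0,dy]
        r=minimize(fun,s[0],method='Nelder-Mead',options=dict(initial_simplex=s,xatol=1e-5,fatol=1e-3,maxiter=300))
        if best is None or r.fun<best.fun: best=r
    return best.x,best.fun,w.sum()
E
python3 - <<'E'
from h import *
for c,win in(('top',(378,194,45,46)),('side',(365,170,30,32))):
    im=cv2.imread(f'pics/{c}0.png').astype(np.float32)
    # neutral vs wood: r-b
    rb=im[:,:,2]-im[:,:,0]
    x,y,w,h=win
    bgd=np.median(np.r_[rb[y,x:x+w],rb[y+h-1,x:x+w]])
    m=np.zeros(rb.shape,np.float32); m[y:y+h,x:x+w]=np.clip((bgd-15-rb[y:y+h,x:x+w])/(bgd-25),0,1)
    M=(m>.5).astype(np.uint8); M=cv2.morphologyEx(M,cv2.MORPH_OPEN,np.ones((3,3)))
    n,l,st,_=cv2.connectedComponentsWithStats(M); k=1+np.argmax(st[1:,4]); L=(l==k).astype(np.uint8)
    cs,_=cv2.findContours(L,0,2); F=np.zeros_like(L); cv2.drawContours(F,cs,-1,1,-1)
    band=cv2.dilate(F,np.ones((3,3))); inn=cv2.erode(F,np.ones((3,3)))
    wgt=np.where(inn>0,1,np.where(band>0,np.maximum(m,0),0)).astype(np.float32)
    bf=lambda X,Y,a:[box(X,Y,a,.045,.022,0,.01),box(X,Y,a,.025,.022,.01,.028)]
    for a0 in(.7,-.9): print(c,bgd,fit(c,wgt,bf,[.56,-.26,a0]))
    r=render(c,bf(*fit(c,wgt,bf,[.56,-.26,-.9])[0]),wgt.shape)
    crop(np.hstack([np.uint8(255*wgt[y:y+h,x:x+w]),np.uint8(255*r[y:y+h,x:x+w])]),0,0,2*w,h,6,'m_'+c)
# jaws top: colour samples
im=cv2.imread('pics/top0.png'); print(im[205,265:285].tolist())
g=im.min(2); print(g[188:222,255:292])
E
```

```text
top 79.0 (array([ 0.56046595, -0.26179715, -0.72584327]), np.float64(17.64129638671875), np.float32(621.7407))
top 79.0 (array([ 0.56039915, -0.26180929, -0.72017498]), np.float64(17.447715759277344), np.float32(621.7407))
side 71.5 (array([ 0.55884842, -0.26220703, -0.74797045]), np.float64(8.399675369262695), np.float32(408.5699))
side 71.5 (array([ 0.55898187, -0.26223482, -0.74129976]), np.float64(8.400023460388184), np.float32(408.5699))
[[189, 203, 219], [189, 203, 218], [191, 204, 219], [193, 207, 220], [198, 211, 224], [233, 246, 247], [191, 206, 220], [103, 125, 145], [64, 83, 98], [73, 81, 84], [75, 79, 81], [74, 79, 80], [70, 74, 78], [88, 95, 101], [98, 106, 114], [113, 123, 132], [166, 180, 191], [200, 216, 230], [203, 219, 233], [204, 218, 231]]
[[ 55  55  54 ...  58  29  30]
 [ 56  56  55 ... 156  78  28]
 [ 57  57  56 ... 134  73  30]
 ...
 [ 50  50  49 ...  85  72  44]
 [ 52  52  52 ...  75  51  33]
 [ 53  53  52 ...  49  32  30]]
```

Run:
```python
from h import *
im=cv2.imread('pics/top0.png').astype(np.float32)
x,y,w,h=255,186,38,36
g=im.min(2); r=im[:,:,2]
c=im[y:y+h,x:x+w]
m=np.zeros(g.shape,np.float32)
m[y:y+h,x:x+w]=np.clip((r[y:y+h,x:x+w]-g[y:y+h,x:x+w]>-1)*1.,0,1)*np.clip((g[y:y+h,x:x+w]-130)/60,0,1)
M=(m>.5).astype(np.uint8); 
n,l,st,_=cv2.connectedComponentsWithStats(M); print(st)
pts=np.argwhere(M)[:,::-1].astype(np.float32)
print(cv2.minAreaRect(pts))
hull=cv2.convexHull(pts.astype(np.int32)); F=np.zeros_like(M); cv2.fillConvexPoly(F,hull,1)
bf=lambda X,Y,a:[box(X,Y,a,.024,.030,.08,.0801)]
f=fit('top',F.astype(np.float32),bf,[.58,.06,-.4]); print(f)
o=np.uint8(im); cv2.polylines
big=cv2.resize(o[y:y+h,x:x+w],None,fx=14,fy=14,interpolation=cv2.INTER_NEAREST)
p=proj('top',bf(*f[0])[0][:4])[[0,1,3,2]]
cv2.polylines(big,[np.int32((p-[x,y]+.5)*14)],1,(0,0,255),1)
cv2.imwrite('pics/v1.png',big)
s=cv2.imread('pics/side0.png'); x,y,w,h=265,200,45,35
big=cv2.resize(s[y:y+h,x:x+w],None,fx=14,fy=14,interpolation=cv2.INTER_NEAREST)
p=proj('side',bf(*f[0])[0][:4])[[0,1,3,2]]
cv2.polylines(big,[np.int32((p-[x,y]+.5)*14)],1,(0,0,255),1)
cv2.imwrite('pics/v2.png',big)
```

```text
[[     0      0    640    400 255461]
 [   271    186     18      8     76]
 [   263    191     26     16    171]
 [   281    194      8      4     10]
 [   286    194      1      1      1]
 [   259    201     25     17    191]
 [   259    211     20     11     75]
 [   262    218      9      4     15]]
((273.2397155761719, 203.47259521484375), (24.000568389892578, 39.55956268310547), 24.443954467773438)
(array([ 0.57836652,  0.05907252, -0.38105976]), np.float64(332.6195068359375), np.float32(830.0))
```

View pics/v1.png

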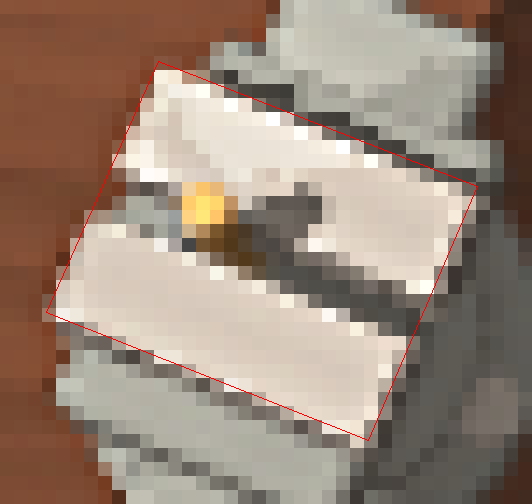

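View pics/v2.png

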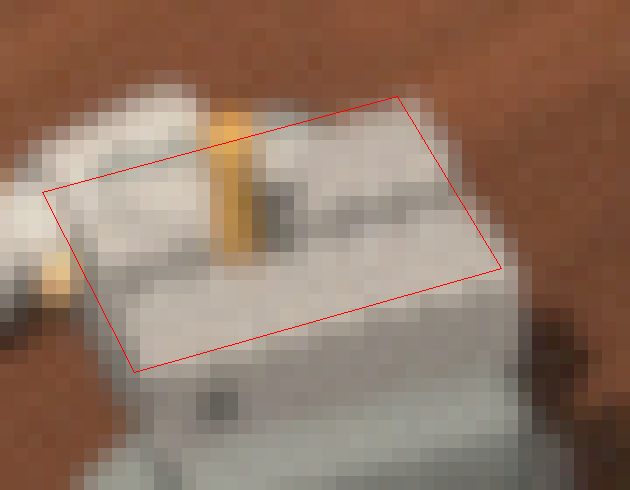

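Run:
```python
from h import *
J=np.array([.5784,.0591]);a=-.381
R=np.array([[np.cos(a),-np.sin(a)],[np.sin(a),np.cos(a)]])
for c in('top','side'):
    im=cv2.imread(f'pics/{c}0.png').astype(float); b,g,r=im[...,0],im[...,1],im[...,2]
    x,y,w,h=(262,195,14,14) if c=='top' else (278,203,8,18)
    wt=np.clip(r-b-60,0,None)*(r>180 if c=='top' else 1)
    sub=wt[y:y+h,x:x+w]; yy,xx=np.mgrid[y:y+h,x:x+w]
    print(c,(sub*xx).sum()/sub.sum(),(sub*yy).sum()/sub.sum())
for c,u,v,z in(('top',269.1,200.0,.103),('side',281.07,208.9,.103),('side',281.5,217.2,.082)):
    p=ray(c,u,v,z)[:2]; print(c,z,p,R.T@(p-J))
# rack: seat ellipse centroid and dice
for c,win in(('top',(200,212,24,26)),('side',(228,275,25,20))):
    im=cv2.imread(f'pics/{c}0.png').astype(float); b,g,r=im[...,0],im[...,1],im[...,2]
    x,y,w,h=win; wt=(np.clip((g-r-0)/20,0,1))[y:y+h,x:x+w]; yy,xx=np.mgrid[y:y+h,x:x+w]
    M=(wt>.5).astype(np.uint8);cs,_=cv2.findContours(M,0,2);k=max(cs,key=cv2.contourArea);print(cv2.fitEllipse(k)+np.array([[x,y],[0,0],[0,0]],dtype=object)[0] if 0 else cv2.fitEllipse(k))
    u,v=(wt*xx).sum()/wt.sum(),(wt*yy).sum()/wt.sum(); print(c,u,v,ray(c,u,v,.02),ray(c,u,v,.015))
for u,v in((150+38/5,200+155/5),(150+362/5,200+50/5),(150+393/5,200+162/5),(150+70/5,200+272/5)): print(ray('top',u-.4,v-.4,.02))
```

```text
top 269.17109144542775 200.11356932153393
side 281.1476470588235 209.5705882352941
top 0.103 [0.58087545 0.06615485] [-0.00032539  0.00746946]
side 0.103 [0.57835158 0.06453525] [-0.00206604  0.0050275 ]
side 0.082 [0.57675368 0.06684897] [-0.00440971  0.00658113]
((12.600360870361328, 12.71203899383545), (9.661481857299805, 10.600722312927246), 32.13222122192383)
top 212.60893854748602 224.868156424581 [0.53629508 0.21928368 0.02      ] [0.53717738 0.22073701 0.015     ]
((11.816337585449219, 10.78847885131836), (8.056748390197754, 13.051755905151367), 73.62763214111328)
side 239.85367170626353 285.82343412527 [0.53285209 0.21964121 0.02      ] [0.53690943 0.21761872 0.015     ]
[0.52151773 0.35903577 0.02      ]
[0.57604519 0.19766229 0.02      ]
[0.51799468 0.17861014 0.02      ]
[0.46239822 0.33729185 0.02      ]
```

Holder: (0.560, -0.262) with long axis yaw -0.73. Drift relative to holder: (+0.020, +0.327). Seat: (0.536, 0.219). The two cameras agree to within 1–2 mm. I'll grip across the holder's y faces with tool yaw 0.841.

```bash
cat >> h.py <<'E'
from scipy.spatial.transform import Rotation as Ro
def need(x,y,z,yaw=.841):
    o=robot.get_obs(); R=Ro.from_euler('xyz',o['ee_rot']); T=Ro.from_euler('xyz',[-np.pi/2,0,yaw])
    print('t',round(float(o['time']),2),'pos',np.round(np.array(o['tool_pos'])*1e3,2),'rot',np.round(o['ee_rot'],4),'F',np.round(o['wrist_force'],2),'w',round(float(o['width'])*1e3,2))
    print('need mm',np.round(R.inv().apply(np.array([x,y,z])-o['tool_pos'])*1e3,1),'deg',np.round(np.degrees((R.inv()*T).as_rotvec()),2))
E
python3 -m creep '[[-152,0,473,0,-123.2,0,0],[-152,0,473,0,-123.2,0,0],[-152,0,473,0,-123.2,0,0],[-152,0,473,0,-123.2,0,0],[-152,0,473,0,-123.2,0,0]]'
python3 -c "from h import *; need(.5597,-.262,.1)"
```

```text
time: 1.62
tool_pos: [0.4062, -0.3611, 0.1846]
ee_rot: [-1.571, -0.001, -0.366]
wrist_force: [0.4, -1.0, 0.3]
width: 0.0944
t 1.62 pos [ 406.15 -361.12  184.62] rot [-1.5713e+00 -7.0000e-04 -3.6650e-01] F [ 0.4  -1.03  0.34] w 94.36
need mm [107.8  84.6 147.6] deg [ 5.000e-02 -6.918e+01  2.000e-02]
```

```bash
python3 -m creep '[[107.8,80,147.6,0,-69.2,0,0],[107.8,80,147.6,0,-69.2,0,0],[107.8,80,147.6,0,-69.2,0,0],[107.8,80,147.6,0,-69.2,0,0],[107.8,80,147.6,0,-69.2,0,0]]'
python3 -c "from h import *; need(.5597,-.262,.06)"
```

```text
time: 2.25
tool_pos: [0.5593, -0.2625, 0.1027]
ee_rot: [-1.569, 0.001, 0.574]
wrist_force: [-1.1, -0.4, -0.7]
width: 0.0939
t 2.25 pos [ 559.32 -262.47  102.72] rot [-1.5685e+00  1.1000e-03  5.7380e-01] F [-1.09 -0.38 -0.67] w 93.91
need mm [ 0.6 42.7  0.1] deg [ -0.14 -15.31  -0.05]
```

```bash
python3 -m creep '[[0.6,0,0.1,0,-15.3,0,0],[0.6,30,0.1,0,-15.3,0,0],[0.6,60,0.1,0,-15.3,0,0],[0.6,60,0.1,0,-15.3,0,0]]'
python3 - <<'E'
from h import *
need(.5597,-.262,.004)
t=shot('top','t1');crop(t,360,170,90,80,8,'t1c')
s=shot('side','s1');crop(s,340,140,90,70,8,'s1c')
E
```

```text
time: 2.75
tool_pos: [0.5571, -0.2625, 0.0412]
ee_rot: [-1.564, 0.001, 0.832]
wrist_force: [0.8, -0.0, 0.2]
width: 0.0943
t 2.75 pos [ 557.11 -262.47   41.18] rot [-1.5643e+00  1.4000e-03  8.3200e-01] F [ 0.82 -0.    0.25] w 94.26
need mm [ 2.1 37.2 -1.8] deg [-0.37 -0.51 -0.08]
```

View pics/t1c.png

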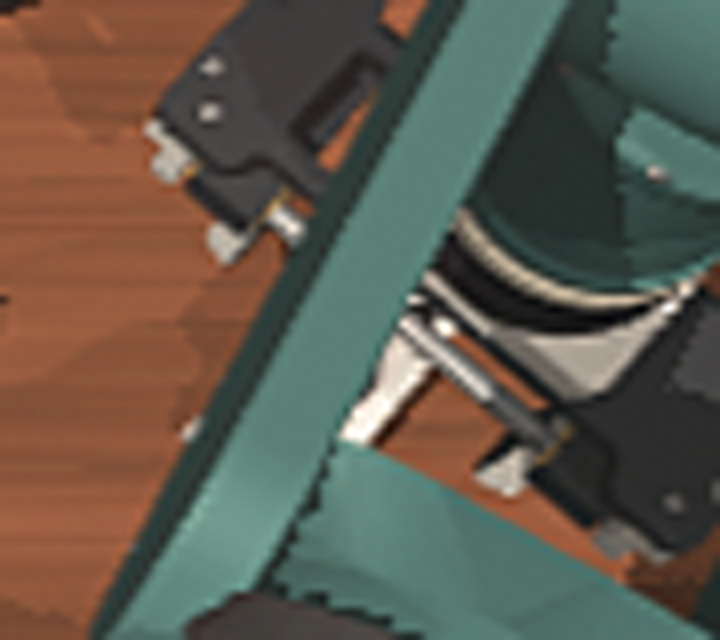

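View pics/s1c.png

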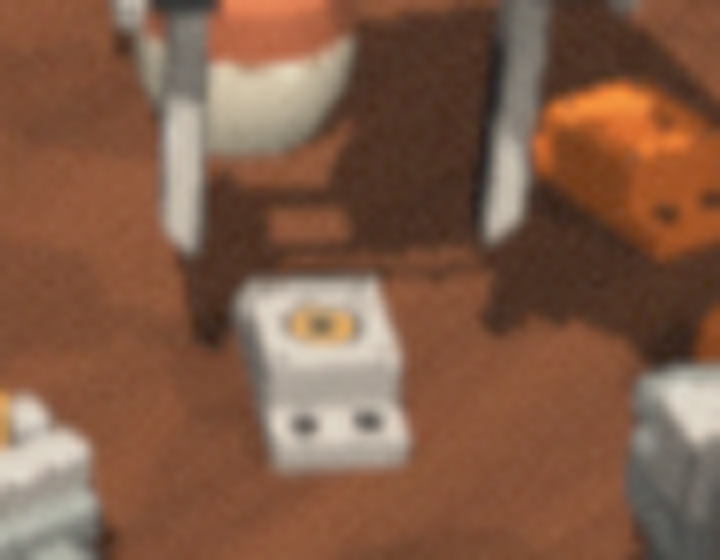

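Both fingers straddle the holder in the side view (tips at crop (185,250) and (500,240), holder between). Lowering.

```bash
python3 -m creep '[[2,20,-1.8,0,-0.5,0,0],[2,34,-1.8,0,-0.5,0,0],[2,37,-1.8,0,-0.5,0,0],[2,37,-1.8,0,-0.5,0,0]]'
python3 -c "from h import *; need(.5597,-.262,.004)"
```

```text
time: 3.35
tool_pos: [0.5616, -0.2633, 0.0069]
ee_rot: [-1.57, 0.0, 0.841]
wrist_force: [0.2, -0.8, 0.4]
width: 0.0939
t 3.35 pos [ 561.63 -263.3     6.9 ] rot [-1.570e+00  2.000e-04  8.408e-01] F [ 0.18 -0.76  0.44] w 93.92
need mm [-0.3  2.9  2.3] deg [-0.05 -0.01 -0.01]
```

```bash
python3 -m creep '[[-0.3,1.5,2.3,0,0,0,0],[-0.3,1.5,2.3,0,0,0,255],[-0.3,1.5,2.3,0,0,0,255],[-0.3,1.5,2.3,0,0,0,255],[-0.3,1.5,2.3,0,0,0,255]]'
python3 -c "from h import *; need(.5597,-.262,.004)"
```

```text
time: 3.98
tool_pos: [0.56, -0.2621, 0.006]
ee_rot: [-1.571, 0.0, 0.841]
wrist_force: [-0.2, -0.4, 0.5]
width: 0.057
t 3.98 pos [ 560.02 -262.15    5.95] rot [-1.571   0.      0.8407] F [-0.17 -0.38  0.5 ] w 57.01
need mm [-0.1  2.   0.3] deg [ 0.01 -0.02 -0.  ]
```

```bash
python3 -m creep '[[0,1.5,0,0,0,0,255],[0,1.5,0,0,0,0,255],[0,1.5,0,0,0,0,255],[0,1.5,0,0,0,0,255]]'
python3 -c "from h import *; need(.5597,-.262,.004)"
```

```text
time: 4.47
tool_pos: [0.56, -0.262, 0.0042]
ee_rot: [-1.571, -0.0, 0.841]
wrist_force: [1.4, -0.1, -0.6]
width: 0.0429
t 4.47 pos [ 560.   -261.97    4.16] rot [-1.5707e+00 -1.0000e-04  8.4080e-01] F [ 1.42 -0.08 -0.56] w 42.94
need mm [-0.2  0.2  0.2] deg [-0.01 -0.01  0.01]
```

```bash
python3 -m creep '[[0,-15,0,0,0,0,255],[0,-50,0,0,0,0,255],[0,-100,0,0,0,0,255],[0,-131,0,0,0,0,255],[0,-131,0,0,0,0,255]]'
python3 - <<'E'
from h import *
need(.580,.0654,.135)
s=shot('side','s2');crop(s,340,80,110,110,5,'s2c')
E
```

```text
time: 5.1
tool_pos: [0.5615, -0.2632, 0.1393]
ee_rot: [-1.578, -0.001, 0.841]
wrist_force: [-0.0, -0.1, -6.6]
width: 0.043
t 5.1 pos [ 561.55 -263.18  139.27] rot [-1.5778e+00 -1.1000e-03  8.4070e-01] F [-0.03 -0.08 -6.62] w 42.95
need mm [257.1   3.1 205.4] deg [ 0.4  -0.02  0.06]
```

View pics/s2c.png

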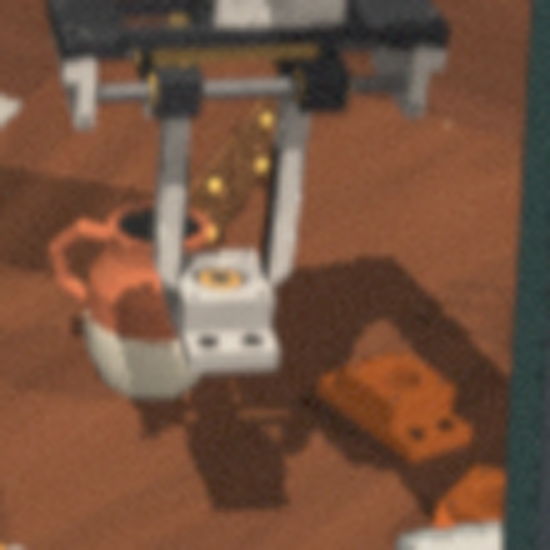

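The holder is held level and the wrist reads its weight. Moving over the vice.

```bash
python3 -m creep '[[35,0,28,0,0,0,255],[80,0,64,0,0,0,255],[129,0,103,0,0,0,255],[178,0,142,0,0,0,255],[220,0,176,0,0,0,255]]'
python3 -m creep '[[22,0,18,0,0,0,255],[32,0,26,0,0,0,255],[36,0,29,0,0,0,255],[36,0,29,0,0,0,255]]'
python3 -m creep '[[0,0,0,0,0,0,255],[0,0,0,0,0,0,255]]'
python3 - <<'E'
from h import *
need(.580,.0654,.135)
s=shot('side','s3');crop(s,240,150,100,100,6,'s3c')
t=shot('top','t3');crop(t,230,150,100,100,6,'t3c')
E
```

```text
time: 5.78
tool_pos: [0.5733, 0.0215, 0.1318]
ee_rot: [-1.566, 0.004, 0.841]
wrist_force: [1.4, 0.5, -5.2]
width: 0.0426
time: 6.28
tool_pos: [0.5777, 0.0644, 0.1346]
ee_rot: [-1.57, 0.001, 0.84]
wrist_force: [0.8, -0.4, -6.2]
width: 0.043
time: 6.52
tool_pos: [0.578, 0.0644, 0.1354]
ee_rot: [-1.571, 0.0, 0.839]
wrist_force: [-0.4, 0.4, -5.8]
width: 0.0432
t 6.53 pos [578.03  64.36 135.44] rot [-1.5711e+00  2.0000e-04  8.3930e-01] F [-0.35  0.42 -5.76] w 43.17
need mm [ 2.1  0.4 -0.8] deg [ 0.02 -0.1  -0.01]
```

View pics/s3c.png

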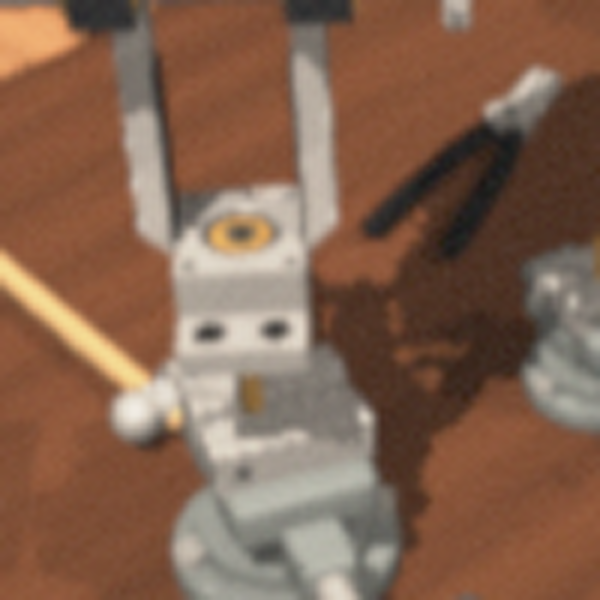

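View pics/t3c.png

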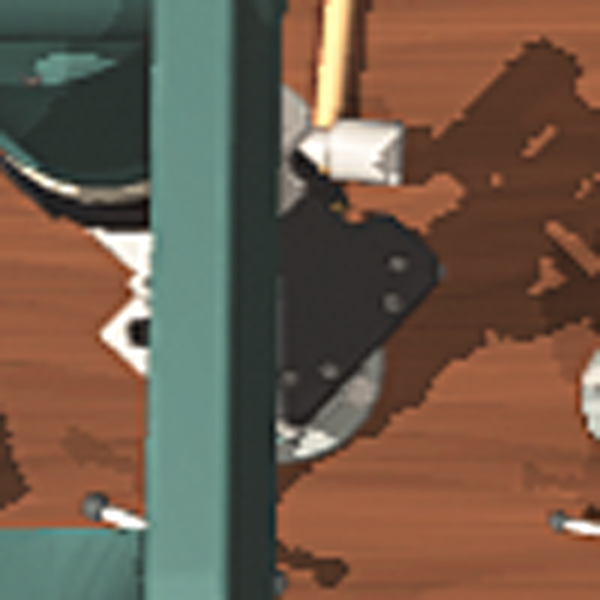

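Run:
```python
from h import *
def ring(im,win,c,z):
    im=im.astype(float); x,y,w,h=win; b,g,r=im[y:y+h,x:x+w].transpose(2,0,1)
    sat=(r-b); yy,xx=np.mgrid[y:y+h,x:x+w]
    M=((sat>55)).astype(np.uint8); n,l,st,_=cv2.connectedComponentsWithStats(M); k=1+np.argmax(st[1:,4])
    M=(l==k).astype(np.uint8); cs,_=cv2.findContours(M,0,2); F=np.zeros_like(M); cv2.drawContours(F,cs,-1,1,-1)
    wt=F*1.; u,v=(wt*xx).sum()/wt.sum(),(wt*yy).sum()/wt.sum(); print(c,st[k],round(u,2),round(v,2),ray(c,u,v,z)[:2]*1e3)
    for l_ in M: print(''.join('.#'[i] for i in l_))
ring(cv2.imread('pics/side0.png'),(372,174,16,14),'side',.026)
ring(cv2.imread('pics/side3.png') if 0 else cv2.imread('pics/s3.png'),(272,184,17,10),'side',.1572)
ring(cv2.imread('pics/top0.png'),(392,208,16,16),'top',.026)
```

```text
side [ 4  5  8  4 21] 380.0 180.33 [ 558.40381948 -262.99119081]
................
................
................
................
................
.....###.###....
....###..###....
.....##..###....
.......####.....
................
................
................
................
................
side [ 3  2 10  6 48] 279.56 188.55 [577.28715556  63.87299372]
.................
.................
.....#######.....
...##########....
...###....###....
...####...###....
...##########....
....########.....
.................
.................
top [ 6  3  9  9 48] 401.8 215.11 [ 560.43728035 -261.13990613]
................
................
................
.........##.....
.......######...
......####.###..
......##....###.
......##....###.
......###...###.
......####.###..
.......#######..
.........###....
................
................
................
................
```

```bash
python3 -m creep '[[2.1,10,-0.8,0,0,0,255],[2.1,22,-0.8,0,0,0,255],[2.1,24,-0.8,0,0,0,255],[2.1,24,-0.8,0,0,0,255],[2.1,24,-0.8,0,0,0,255]]'
python3 - <<'E'
from h import *
need(.580,.0654,.1072)
s=shot('side','s4');crop(s,240,150,90,90,8,'s4c')
E
```

```text
time: 7.25
tool_pos: [0.5802, 0.0664, 0.1118]
ee_rot: [-1.571, -0.0, 0.841]
wrist_force: [-0.3, 0.6, -4.4]
width: 0.0432
t 7.25 pos [580.21  66.43 111.76] rot [-1.5714e+00 -5.0000e-04  8.4080e-01] F [-0.29  0.61 -4.37] w 43.2
need mm [-0.9  4.6 -0.5] deg [ 0.04 -0.01  0.03]
```

View pics/s4c.png

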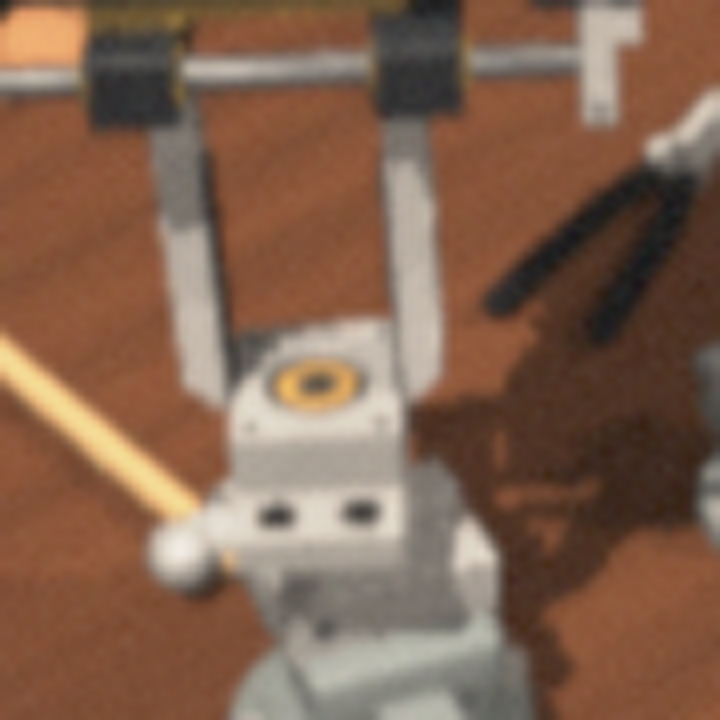

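```bash
python3 -m creep '[[-0.9,1,-0.5,0,0,0,255],[-0.9,2,-0.5,0,0,0,255],[-0.9,3,-0.5,0,0,0,255],[-0.9,3,-0.5,0,0,0,255]]'
python3 -c "from h import *; need(.580,.0654,.1072)"
python3 -m creep '[[0,0.5,0,0,0,0,255],[0,1,0,0,0,0,255],[0,1.5,0,0,0,0,255],[0,1.5,0,0,0,0,255]]'
python3 -c "from h import *; need(.580,.0654,.1072)"
```

```text
time: 7.8
tool_pos: [0.5796, 0.0654, 0.1082]
ee_rot: [-1.571, 0.0, 0.841]
wrist_force: [0.1, -0.9, -5.8]
width: 0.043
t 7.8 pos [579.6   65.38 108.18] rot [-1.5707e+00  3.0000e-04  8.4080e-01] F [ 0.07 -0.86 -5.78] w 43.02
need mm [ 0.3  1.  -0.3] deg [-0.01 -0.01 -0.01]
time: 8.3
tool_pos: [0.5797, 0.0654, 0.1068]
ee_rot: [-1.571, 0.0, 0.841]
wrist_force: [-0.3, 0.5, -5.6]
width: 0.043
t 8.3 pos [579.66  65.4  106.78] rot [-1.5708e+00  1.0000e-04  8.4080e-01] F [-0.28  0.49 -5.61] w 42.99
need mm [ 0.2 -0.4 -0.3] deg [-0.   -0.01 -0.01]
```

```bash
python3 -m creep '[[0,0.5,0,0,0,0,255],[0,1,0,0,0,0,255],[0,1,0,0,0,0,255]]'
python3 -c "from h import *; need(.580,.0654,.1072)"
python3 -m creep '[[0,0.5,0,0,0,0,255],[0,1,0,0,0,0,255],[0,1,0,0,0,0,255]]'
python3 -c "from h import *; need(.580,.0654,.1072)"
```

```text
time: 8.68
tool_pos: [0.5796, 0.0654, 0.1058]
ee_rot: [-1.571, 0.0, 0.841]
wrist_force: [0.3, 0.1, -5.7]
width: 0.0429
t 8.68 pos [579.63  65.39 105.77] rot [-1.5707e+00  2.0000e-04  8.4080e-01] F [ 0.3   0.15 -5.71] w 42.87
need mm [ 0.3 -1.4 -0.3] deg [-0.   -0.01 -0.01]
time: 9.05
tool_pos: [0.5796, 0.0654, 0.1048]
ee_rot: [-1.571, 0.0, 0.841]
wrist_force: [0.2, 0.6, -5.3]
width: 0.0428
t 9.05 pos [579.65  65.38 104.78] rot [-1.5708e+00  2.0000e-04  8.4080e-01] F [ 0.2   0.57 -5.27] w 42.78
need mm [ 0.3 -2.4 -0.2] deg [-0.   -0.01 -0.01]
```

```bash
python3 -m creep '[[0,0.5,0,0,0,0,255],[0,1,0,0,0,0,255],[0,1,0,0,0,0,255]]'
python3 -m creep '[[0,0.5,0,0,0,0,255],[0,1,0,0,0,0,255],[0,1.5,0,0,0,0,255],[0,1.5,0,0,0,0,255]]'
python3 -c "from h import *; need(.580,.0654,.1072)"
```

```text
time: 9.43
tool_pos: [0.5796, 0.0654, 0.1037]
ee_rot: [-1.571, 0.0, 0.841]
wrist_force: [-0.4, -0.1, -5.2]
width: 0.0431
time: 9.93
tool_pos: [0.5796, 0.0654, 0.1023]
ee_rot: [-1.571, 0.0, 0.841]
wrist_force: [0.7, -0.1, -4.6]
width: 0.0433
t 9.93 pos [579.65  65.37 102.26] rot [-1.5707e+00  2.0000e-04  8.4070e-01] F [ 0.7  -0.15 -4.64] w 43.29
need mm [ 0.3 -4.9 -0.2] deg [-0.   -0.02 -0.01]
```

The underside is 5 mm below the drift top with no contact force, so the drift is probably already in the hole. I'll check with a picture.

```bash
python3 -m creep '[[0,0.5,0,0,0,0,255],[0,1,0,0,0,0,255],[0,1.5,0,0,0,0,255],[0,2,0,0,0,0,255],[0,2,0,0,0,0,255]]'
python3 - <<'E'
from h import *
need(.580,.0654,.1072)
s=shot('side','s5');crop(s,240,150,90,90,8,'s5c')
E
```

```text
time: 10.55
tool_pos: [0.5797, 0.0654, 0.1003]
ee_rot: [-1.571, 0.0, 0.841]
wrist_force: [-0.4, -0.4, -4.1]
width: 0.043
t 10.55 pos [579.66  65.38 100.3 ] rot [-1.5708e+00  1.0000e-04  8.4080e-01] F [-0.35 -0.4  -4.09] w 43.05
need mm [ 0.2 -6.9 -0.2] deg [ 0.   -0.01 -0.01]
```

View pics/s5c.png

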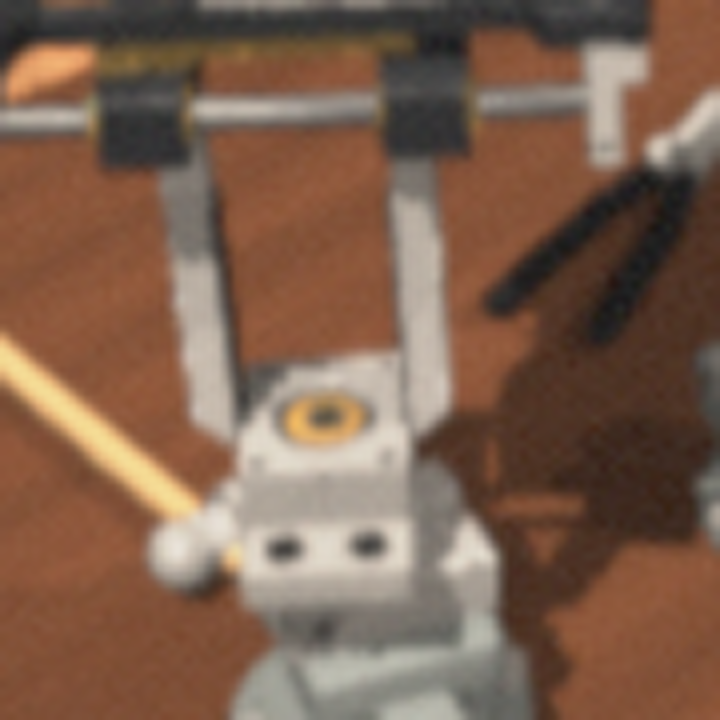

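In the hole: holder moved down rigidly with the fingers. I'll press on steadily.

```bash
python3 -m creep '[[0,0.5,0,0,0,0,255],[0,1,0,0,0,0,255],[0,1.5,0,0,0,0,255],[0,2,0,0,0,0,255],[0,2.5,0,0,0,0,255]]'
python3 -m creep '[[0,0.4,0,0,0,0,255],[0,0.8,0,0,0,0,255],[0,1.2,0,0,0,0,255],[0,1.2,0,0,0,0,255]]'
python3 -c "from h import *; need(.580,.0654,.1072)"
```

```text
time: 11.22
tool_pos: [0.5797, 0.0654, 0.0978]
ee_rot: [-1.571, 0.0, 0.841]
wrist_force: [0.1, 0.4, -5.0]
width: 0.043
time: 11.72
tool_pos: [0.5798, 0.0654, 0.0971]
ee_rot: [-1.571, -0.0, 0.841]
wrist_force: [-0.2, -0.8, -2.8]
width: 0.043
t 11.72 pos [579.82  65.37  97.1 ] rot [-1.5713e+00 -2.0000e-04  8.4080e-01] F [-0.23 -0.81 -2.76] w 43.0
need mm [  0.1 -10.1  -0.1] deg [ 0.03 -0.01  0.01]
```

```bash
python3 -m creep '[[0,0.4,0,0,0,0,255],[0,0.8,0,0,0,0,255],[0,1.2,0,0,0,0,255],[0,1.2,0,0,0,0,255]]'
python3 -c "from h import *; need(.580,.0654,.1072)"
```

```text
time: 12.22
tool_pos: [0.5802, 0.0654, 0.0963]
ee_rot: [-1.572, -0.001, 0.841]
wrist_force: [-1.3, 0.6, 2.1]
width: 0.0431
t 12.22 pos [580.16  65.35  96.35] rot [-1.572e+00 -1.000e-03  8.408e-01] F [-1.28  0.62  2.06] w 43.08
need mm [ -0.1 -10.9   0.1] deg [ 0.07 -0.01  0.05]
```

```bash
python3 -m creep '[[0,0.4,0,0,0,0,255],[0,0.8,0,0,0,0,255],[0,1.2,0,0,0,0,255],[0,1.6,0,0,0,0,255],[0,1.6,0,0,0,0,255]]'
python3 -c "from h import *; need(.580,.0654,.1072)"
```

```text
time: 12.85
tool_pos: [0.58, 0.0654, 0.0939]
ee_rot: [-1.571, -0.0, 0.841]
wrist_force: [-0.8, -0.6, 2.8]
width: 0.0433
t 12.85 pos [579.97  65.44  93.85] rot [-1.5712e+00 -4.0000e-04  8.4080e-01] F [-0.83 -0.64  2.79] w 43.33
need mm [ -0.  -13.3  -0.1] deg [ 0.02 -0.01  0.02]
```

```bash
python3 -m creep '[[0,0.4,0,0,0,0,255],[0,0.8,0,0,0,0,255],[0,1.2,0,0,0,0,255],[0,1.6,0,0,0,0,255],[0,1.6,0,0,0,0,255]]'
python3 -c "from h import *; need(.580,.0654,.1072)"
```

```text
time: 13.48
tool_pos: [0.5797, 0.0654, 0.0921]
ee_rot: [-1.571, -0.0, 0.841]
wrist_force: [-0.1, 0.3, 2.2]
width: 0.043
t 13.47 pos [579.73  65.43  92.11] rot [-1.5709 -0.      0.8408] F [-0.15  0.27  2.24] w 43.0
need mm [  0.2 -15.1  -0.2] deg [ 0.   -0.01  0.  ]
```

```bash
python3 -m creep '[[0,0.5,0,0,0,0,255],[0,1,0,0,0,0,255],[0,1.5,0,0,0,0,255],[0,2,0,0,0,0,255],[0,2.5,0,0,0,0,255]]'
python3 -m creep '[[0,0.4,0,0,0,0,255],[0,0.8,0,0,0,0,255],[0,1.2,0,0,0,0,255],[0,1.6,0,0,0,0,255],[0,1.6,0,0,0,0,255]]'
python3 -c "from h import *; need(.580,.0654,.0842)"
```

```text
time: 14.1
tool_pos: [0.5795, 0.0654, 0.0889]
ee_rot: [-1.57, 0.001, 0.841]
wrist_force: [1.3, -0.4, -1.6]
width: 0.0431
time: 14.72
tool_pos: [0.5796, 0.0654, 0.088]
ee_rot: [-1.571, 0.0, 0.841]
wrist_force: [0.5, 0.3, -2.1]
width: 0.0432
t 14.72 pos [579.61  65.35  87.95] rot [-1.5707e+00  3.0000e-04  8.4080e-01] F [ 0.46  0.29 -2.07] w 43.23
need mm [ 0.3  3.8 -0.3] deg [-0.01 -0.01 -0.02]
```

```bash
python3 -m creep '[[0,0.4,0,0,0,0,255],[0,0.8,0,0,0,0,255],[0,1.2,0,0,0,0,255],[0,1.2,0,0,0,0,255]]'
python3 -c "from h import *; need(.580,.0654,.0842)"
```

```text
time: 15.22
tool_pos: [0.5792, 0.0653, 0.0864]
ee_rot: [-1.57, 0.001, 0.841]
wrist_force: [-0.0, 0.0, -4.7]
width: 0.0429
t 15.22 pos [579.2   65.31  86.37] rot [-1.5699e+00  1.1000e-03  8.4080e-01] F [-0.    0.02 -4.75] w 42.95
need mm [ 0.6  2.2 -0.5] deg [-0.05 -0.01 -0.06]
```

```bash
python3 -m creep '[[0,0.4,0,0,0,0,255],[0,0.8,0,0,0,0,255],[0,1.2,0,0,0,0,255],[0,1.2,0,0,0,0,255]]'
python3 -c "from h import *; need(.580,.0654,.0842)"
python3 -m creep '[[0,0.3,0,0,0,0,255],[0,0.6,0,0,0,0,255],[0,0.6,0,0,0,0,255]]'
python3 -c "from h import *; need(.580,.0654,.0842)"
```

```text
time: 15.72
tool_pos: [0.5796, 0.0654, 0.0857]
ee_rot: [-1.571, 0.0, 0.841]
wrist_force: [-0.8, 0.6, -5.4]
width: 0.0427
t 15.72 pos [579.6   65.38  85.68] rot [-1.5707e+00  2.0000e-04  8.4080e-01] F [-0.84  0.63 -5.36] w 42.66
need mm [ 0.3  1.5 -0.3] deg [-0.01 -0.01 -0.01]
time: 16.1
tool_pos: [0.5797, 0.0654, 0.0851]
ee_rot: [-1.571, 0.0, 0.841]
wrist_force: [0.6, -0.7, -5.0]
width: 0.0427
t 16.1 pos [579.7   65.38  85.11] rot [-1.5708e+00  1.0000e-04  8.4070e-01] F [ 0.64 -0.73 -5.03] w 42.73
need mm [ 0.2  0.9 -0.2] deg [ 0.   -0.01 -0.  ]
```

```bash
python3 -m creep '[[0,0.3,0,0,0,0,255],[0,0.6,0,0,0,0,255],[0,0.6,0,0,0,0,255]]'
python3 -c "from h import *; need(.580,.0654,.0842)"
python3 -m creep '[[0,0.3,0,0,0,0,255],[0,0.6,0,0,0,0,255],[0,0.6,0,0,0,0,255]]'
python3 -c "from h import *; need(.580,.0654,.0842)"
```

```text
time: 16.48
tool_pos: [0.5797, 0.0654, 0.0845]
ee_rot: [-1.571, 0.0, 0.841]
wrist_force: [-0.2, 0.1, -4.8]
width: 0.0434
t 16.48 pos [579.68  65.37  84.49] rot [-1.5708e+00  1.0000e-04  8.4070e-01] F [-0.17  0.07 -4.76] w 43.43
need mm [ 0.2  0.3 -0.2] deg [ 0.   -0.01 -0.01]
time: 16.85
tool_pos: [0.5797, 0.0654, 0.0842]
ee_rot: [-1.571, -0.0, 0.841]
wrist_force: [-0.1, -0.2, -4.0]
width: 0.0432
t 16.85 pos [579.74  65.36  84.17] rot [-1.5711 -0.      0.8408] F [-0.05 -0.18 -4.  ] w 43.17
need mm [ 0.2 -0.  -0.2] deg [ 0.02 -0.01  0.  ]
```

```bash
python3 -m creep '[[0,0.3,0,0,0,0,255],[0,0.6,0,0,0,0,255],[0,0.6,0,0,0,0,255]]'
python3 -c "from h import *; need(.580,.0654,.0842)"
python3 -m creep '[[0,0.3,0,0,0,0,255],[0,0.6,0,0,0,0,255],[0,0.6,0,0,0,0,255]]'
python3 - <<'E'
from h import *
need(.580,.0654,.0842)
s=shot('side','s6');crop(s,240,150,90,90,8,'s6c')
E
```

```text
time: 17.23
tool_pos: [0.5797, 0.0653, 0.0841]
ee_rot: [-1.571, -0.0, 0.841]
wrist_force: [-2.4, -0.3, 1.0]
width: 0.0432
t 17.23 pos [579.73  65.33  84.09] rot [-1.5713e+00 -1.0000e-04  8.4080e-01] F [-2.37 -0.32  1.01] w 43.15
need mm [ 0.2 -0.1 -0.2] deg [ 0.03 -0.01  0.01]
time: 17.6
tool_pos: [0.5798, 0.0653, 0.0841]
ee_rot: [-1.572, -0.0, 0.841]
wrist_force: [-3.7, -0.2, 5.6]
width: 0.0431
t 17.6 pos [579.79  65.35  84.05] rot [-1.5716e+00 -4.0000e-04  8.4080e-01] F [-3.71 -0.21  5.6 ] w 43.11
need mm [ 0.2 -0.1 -0.1] deg [ 0.04 -0.01  0.02]
```

View pics/s6c.png

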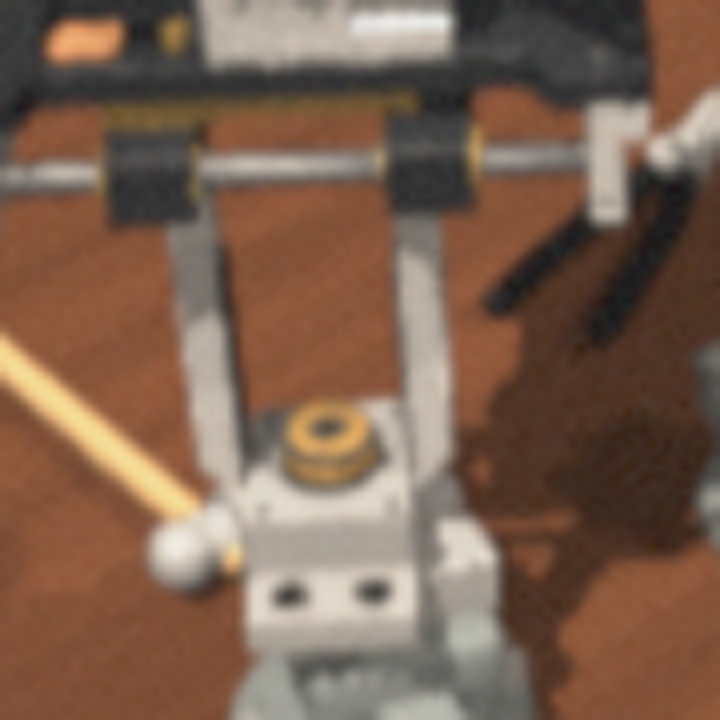

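Seated: z stops at 84.1 mm with force rising, and the die stands proud. Ease the press and release.

```bash
python3 -m creep '[[0,-0.9,0,0,0,0,255],[0,-0.9,0,0,0,0,100],[0,-0.9,0,0,0,0,100],[0,-0.9,0,0,0,0,100]]'
python3 -c "from h import *; need(.580,.0654,.1105)"
```

```text
time: 18.15
tool_pos: [0.58, 0.0654, 0.0834]
ee_rot: [-1.571, -0.0, 0.841]
wrist_force: [0.3, -0.4, -0.4]
width: 0.0568
t 18.15 pos [580.01  65.45  83.39] rot [-1.5711e+00 -3.0000e-04  8.4080e-01] F [ 0.33 -0.4  -0.36] w 56.78
need mm [ -0.  -27.1  -0. ] deg [ 0.02 -0.01  0.02]
```

```bash
python3 -m creep '[[0,-10,0,0,0,0,100],[0,-30,0,0,0,0,100],[0,-45,0,0,0,0,100],[0,-45,0,0,0,0,100],[0,-45,0,0,0,0,100]]'
python3 - <<'E'
from h import *
need(.580,.0654,.1105)
s=shot('side','s7');crop(s,240,150,90,90,8,'s7c')
t=shot('top','t7');crop(t,230,150,90,90,8,'t7c')
E
```

```text
time: 18.77
tool_pos: [0.5795, 0.0654, 0.1283]
ee_rot: [-1.57, 0.0, 0.841]
wrist_force: [0.9, -0.4, 0.1]
width: 0.057
t 18.77 pos [579.46  65.38 128.25] rot [-1.5704e+00  4.0000e-04  8.4080e-01] F [ 0.85 -0.4   0.15] w 57.0
need mm [ 0.4 17.8 -0.4] deg [-0.02 -0.01 -0.03]
```

View pics/s7c.png

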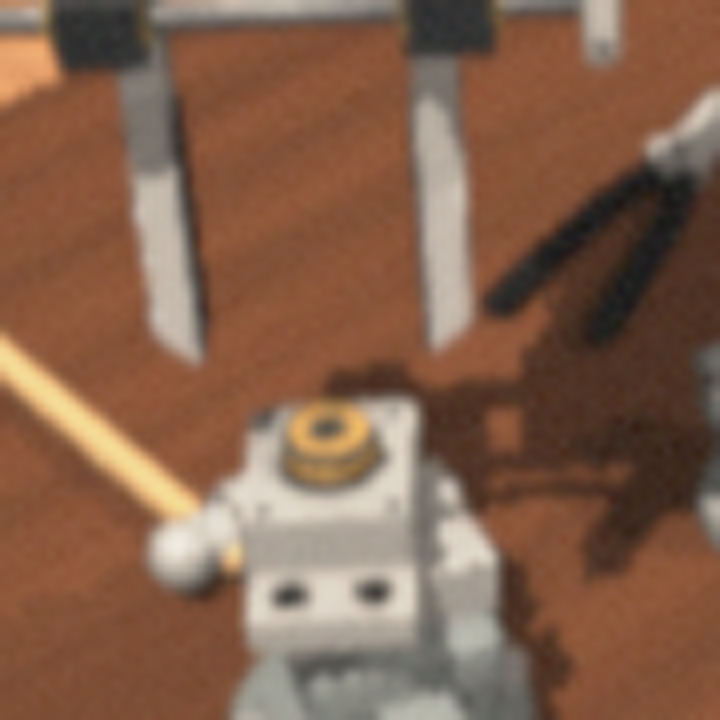

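View pics/t7c.png

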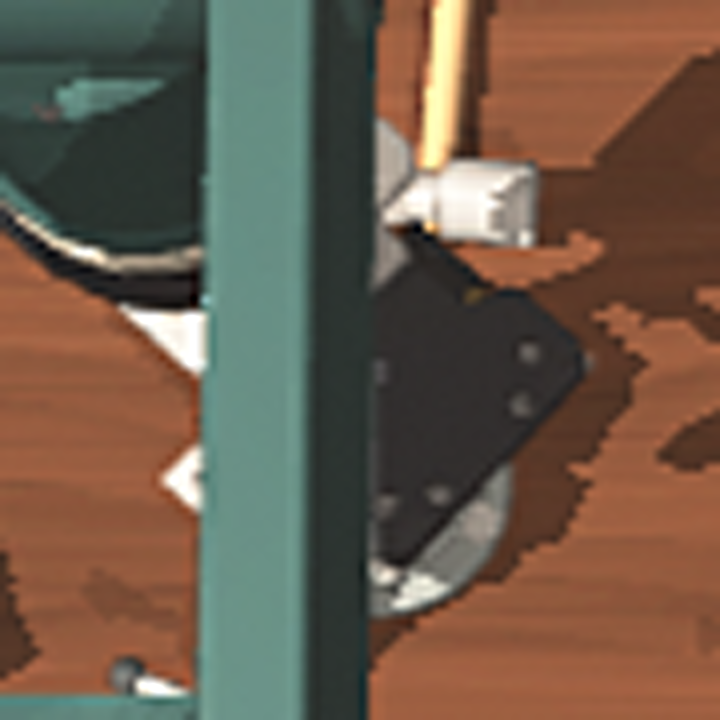

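```bash
python3 -m creep '[[0.3,10,-0.3,0,0,0,100],[0.3,18,-0.3,0,0,0,100],[0.3,18,-0.3,0,0,0,100],[0.3,18,-0.3,0,0,0,100]]'
python3 -c "from h import *; need(.5797,.0654,.1100)"
```

```text
time: 19.38
tool_pos: [0.5801, 0.0654, 0.1105]
ee_rot: [-1.571, 0.0, 0.841]
wrist_force: [0.4, -0.3, 0.8]
width: 0.0567
t 19.38 pos [580.08  65.39 110.49] rot [-1.5707e+00  2.0000e-04  8.4070e-01] F [ 0.35 -0.32  0.83] w 56.71
need mm [-0.2  0.5  0.3] deg [-0.01 -0.01 -0.01]
```

```bash
python3 -m creep '[[0,0.5,0,0,0,0,150],[0,0.5,0,0,0,0,190],[0,0.5,0,0,0,0,255],[0,0.5,0,0,0,0,255],[0,0.5,0,0,0,0,255]]'
python3 -m creep '[[0,0,0,0,0,0,255],[0,0,0,0,0,0,255]]'
python3 -c "from h import *; need(.5797,.0654,.1100)"
```

```text
time: 20.0
tool_pos: [0.5802, 0.0654, 0.1102]
ee_rot: [-1.571, -0.0, 0.841]
wrist_force: [0.2, 0.7, 0.4]
width: 0.0103
time: 20.25
tool_pos: [0.5801, 0.0654, 0.1101]
ee_rot: [-1.571, 0.0, 0.841]
wrist_force: [0.6, -0.4, -0.1]
width: 0.0005
t 20.25 pos [580.11  65.4  110.14] rot [-1.5708e+00  1.0000e-04  8.4070e-01] F [ 0.61 -0.38 -0.11] w 0.48
need mm [-0.3  0.1  0.3] deg [ 0.   -0.01 -0.01]
```

The fingers shut to 0.5 mm, so they missed the die. Looking.

Run:
```python
from h import *
s=shot('side','s8');crop(s,240,150,90,90,8,'s8c')
```

```text
(no output)
```

View pics/s8c.png

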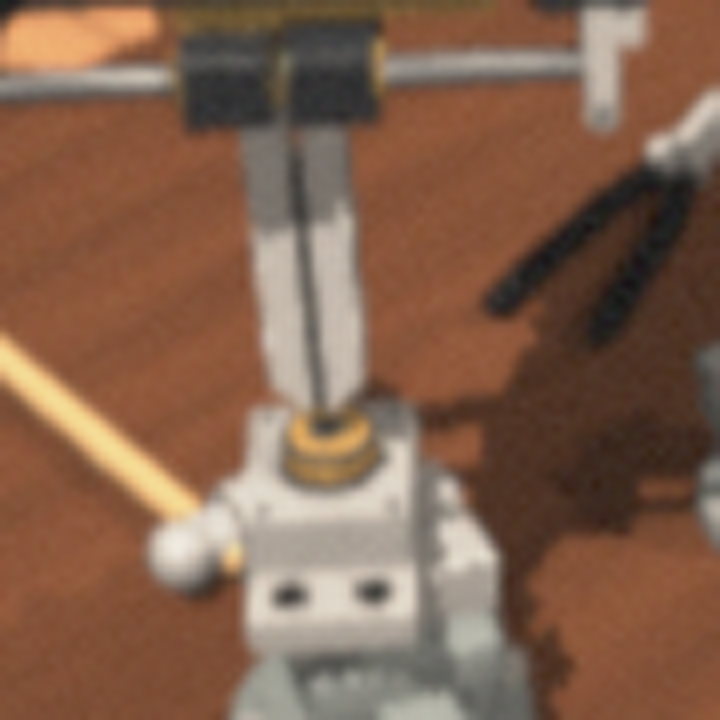

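Run:
```python
from h import *
f=lambda p:(proj('side',p)[0]-[240,150]+.5)*8
for z in(.108,.1101,.119,.125,.135): print(z,f([.5801,.0654,z]))
print('holder top corners',[f(p).round() for p in box(.5797,.0654,-.73,.025,.022,.108,.108)[:4]])
print('base corners',[f(p).round() for p in box(.5797,.0654,-.73,.045,.022,.08,.09)])
```

```text
0.108 [324.42640853 459.32234618]
0.1101 [323.79131499 453.18531659]
0.119 [321.0783098  426.96903186]
0.125 [319.2295173  409.10379847]
0.135 [316.11211397 378.97973767]
holder top corners [array([406., 514.]), array([239., 522.]), array([408., 401.]), array([248., 408.])]
base corners [array([413., 644.]), array([245., 653.]), array([415., 437.]), array([261., 444.]), array([410., 616.]), array([242., 624.]), array([413., 409.]), array([258., 416.])]
```

Run:
```python
from h import *
u=np.array([.667,.745,0])
f=lambda p:((proj('side',p)[0]-[340,140]+.5)*8).round()
for z in(.0412,.05,.06): print(z,[f(np.array([.5571,-.2625,z])+s*.047*u) for s in(-1,1)])
g=lambda p:((proj('side',p)[0]-[240,150]+.5)*8).round()
for z in(.128,.138,.148): print(z,[g(np.array([.5795,.0654,z])+s*.0285*u) for s in(-1,1)])
```

```text
0.0412 [array([467., 285.]), array([191., 298.])]
0.05 [array([470., 263.]), array([192., 276.])]
0.06 [array([473., 238.]), array([194., 251.])]
0.128 [array([427., 396.]), array([212., 406.])]
0.138 [array([425., 366.]), array([208., 376.])]
0.148 [array([422., 335.]), array([204., 345.])]
```

The drawn fingertips end about 16 mm above the reported TCP: at s7 they sat at z≈0.143 with TCP at 0.128, and the same offset shows in s1. So the fingers closed above the die and nothing moved. I'll open to about 36 mm and go down further, feeling for the holder top.

```bash
python3 -m creep '[[-0.3,0,0.3,0,0,0,157],[-0.3,0,0.3,0,0,0,157],[-0.3,0,0.3,0,0,0,157],[-0.3,4,0.3,0,0,0,157],[-0.3,7,0.3,0,0,0,157]]'
python3 -m creep '[[0,2,0,0,0,0,157],[0,4,0,0,0,0,157],[0,4,0,0,0,0,157]]'
python3 - <<'E'
from h import *
need(.5797,.0654,.095)
s=shot('side','s9');crop(s,240,150,90,90,8,'s9c')
E
```

```text
time: 20.92
tool_pos: [0.5795, 0.0653, 0.1027]
ee_rot: [-1.571, 0.0, 0.841]
wrist_force: [0.4, 0.1, -0.0]
width: 0.0359
time: 21.3
tool_pos: [0.5795, 0.0654, 0.0989]
ee_rot: [-1.571, 0.0, 0.841]
wrist_force: [-0.5, -0.5, -0.5]
width: 0.0364
t 21.3 pos [579.55  65.4   98.89] rot [-1.5705e+00  4.0000e-04  8.4080e-01] F [-0.52 -0.54 -0.5 ] w 36.39
need mm [ 0.1  3.9 -0.1] deg [-0.01 -0.01 -0.02]
```

View pics/s9c.png

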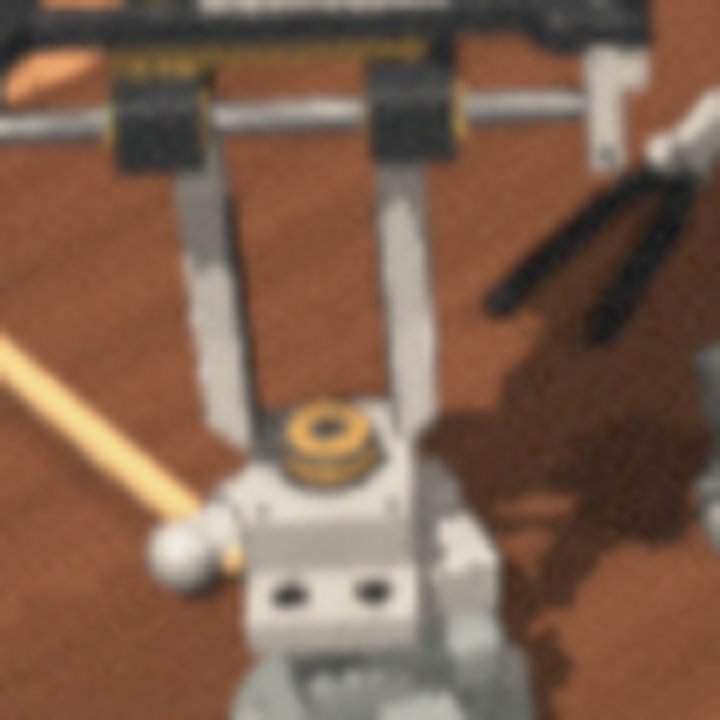

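```bash
python3 -m creep '[[0,1,0,0,0,0,157],[0,2,0,0,0,0,157],[0,2,0,0,0,0,157]]'
python3 -m creep '[[0,0.5,0,0,0,0,157],[0,1,0,0,0,0,157],[0,1,0,0,0,0,157]]'
python3 -m creep '[[0,0.5,0,0,0,0,157],[0,1,0,0,0,0,157],[0,1,0,0,0,0,157]]'
python3 - <<'E'
from h import *
need(.5797,.0654,.094)
s=shot('side','s10');crop(s,240,150,90,90,8,'s10c')
E
```

```text
time: 21.72
tool_pos: [0.5796, 0.0654, 0.0971]
ee_rot: [-1.571, 0.0, 0.841]
wrist_force: [-0.7, 0.1, 0.2]
width: 0.0362
time: 22.1
tool_pos: [0.5797, 0.0654, 0.0961]
ee_rot: [-1.571, 0.0, 0.841]
wrist_force: [0.0, 0.6, 0.8]
width: 0.036
time: 22.48
tool_pos: [0.5797, 0.0654, 0.0951]
ee_rot: [-1.571, 0.0, 0.841]
wrist_force: [0.0, -0.1, -0.7]
width: 0.0362
t 22.48 pos [579.67  65.38  95.08] rot [-1.5708e+00  1.0000e-04  8.4080e-01] F [ 0.03 -0.14 -0.68] w 36.16
need mm [ 0.   1.1 -0. ] deg [-0.   -0.01 -0.01]
```

View pics/s10c.png

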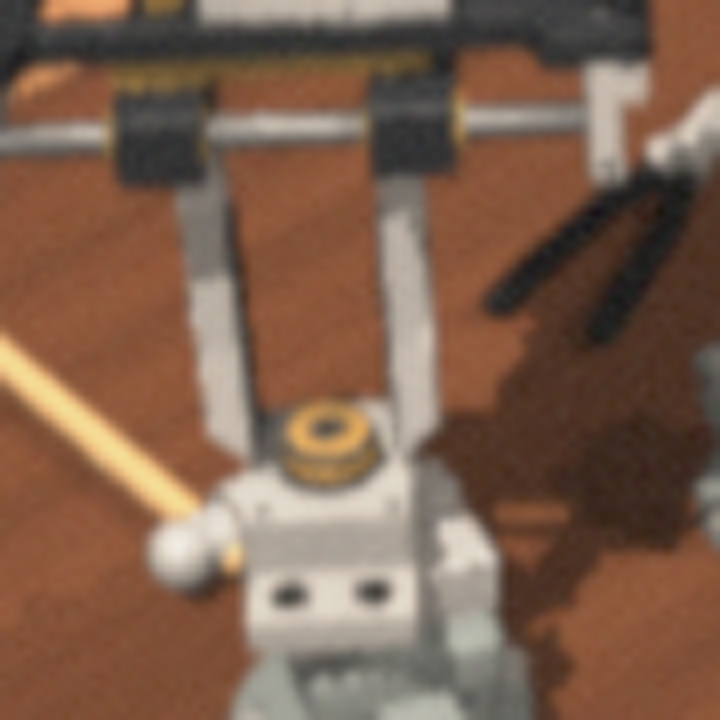

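Tips are now just above the block top, level with the die's exposed band (crop rows ~460). Closing.

```bash
python3 -m creep '[[0,0,0,0,0,0,190],[0,0,0,0,0,0,255],[0,0,0,0,0,0,255],[0,0,0,0,0,0,255]]'
python3 -c "from h import *; need(.5797,.0654,.14)"
```

```text
time: 23.02
tool_pos: [0.5797, 0.0654, 0.0952]
ee_rot: [-1.571, 0.0, 0.841]
wrist_force: [0.6, 0.1, 0.1]
width: 0.0241
t 23.02 pos [579.71  65.38  95.22] rot [-1.5709  0.      0.8407] F [0.63 0.1  0.14] w 24.08
need mm [  0.  -44.8   0. ] deg [ 0.01 -0.02 -0.  ]
```

```bash
python3 -m creep '[[0,-2,0,0,0,0,255],[0,-6,0,0,0,0,255],[0,-15,0,0,0,0,255],[0,-30,0,0,0,0,255],[0,-30,0,0,0,0,255]]'
python3 - <<'E'
from h import *
need(.5362,.219,.07)
s=shot('side','s11');crop(s,240,140,90,90,8,'s11c')
E
```

```text
time: 23.65
tool_pos: [0.5812, 0.0654, 0.1279]
ee_rot: [-1.574, -0.003, 0.841]
wrist_force: [-0.2, -0.4, -0.4]
width: 0.0239
t 23.65 pos [581.16  65.41 127.87] rot [-1.5743 -0.0031  0.8408] F [-0.2  -0.42 -0.36] w 23.92
need mm [ 84.3  57.7 136.1] deg [ 0.2  -0.01  0.18]
```

View pics/s11c.png

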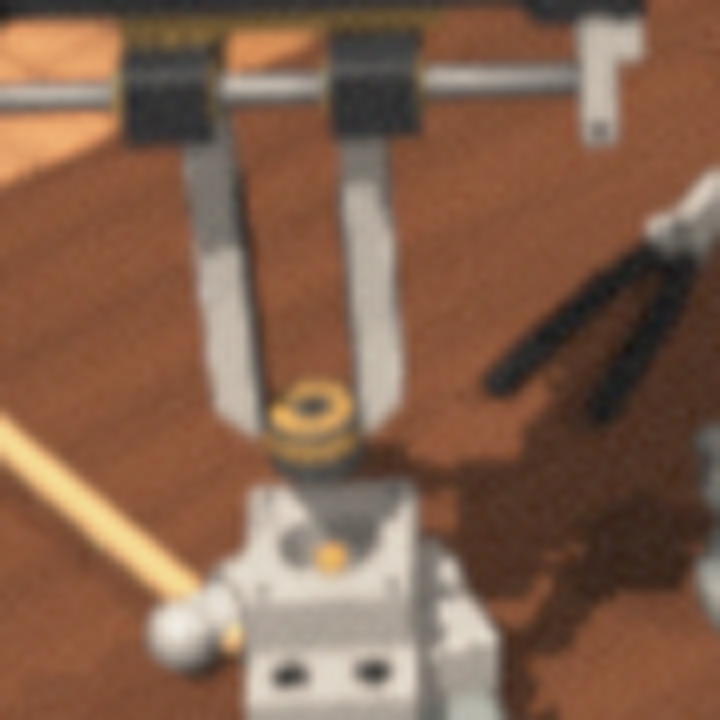

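The die is held upright and clear; the drift tip shows in the recess (crop (330,557)). Moving to the rack.

```bash
python3 -m creep '[[20,-8,32,0,0,0,255],[48,-8,78,0,0,0,255],[72,10,117,0,0,0,255],[84,30,136,0,0,0,255],[84,50,136,0,0,0,255]]'
python3 -m creep '[[0,5,0,0,0,0,255],[0,8,0,0,0,0,255],[0,8,0,0,0,0,255]]'
python3 - <<'E'
from h import *
need(.5362,.219,.0072)
s=shot('side','s12');crop(s,180,230,100,90,7,'s12c')
t=shot('top','t12');crop(t,150,180,100,80,7,'t12c')
E
```

```text
time: 24.32
tool_pos: [0.5334, 0.2206, 0.0742]
ee_rot: [-1.57, 0.0, 0.844]
wrist_force: [-0.3, -0.9, -1.9]
width: 0.0239
time: 24.7
tool_pos: [0.5349, 0.2184, 0.0678]
ee_rot: [-1.571, -0.001, 0.84]
wrist_force: [-0.4, 0.1, -1.5]
width: 0.0241
t 24.7 pos [534.91 218.38  67.77] rot [-1.5714e+00 -8.0000e-04  8.4000e-01] F [-0.42  0.13 -1.48] w 24.06
need mm [ 1.3 60.6 -0.5] deg [ 0.03 -0.06  0.04]
```

View pics/s12c.png

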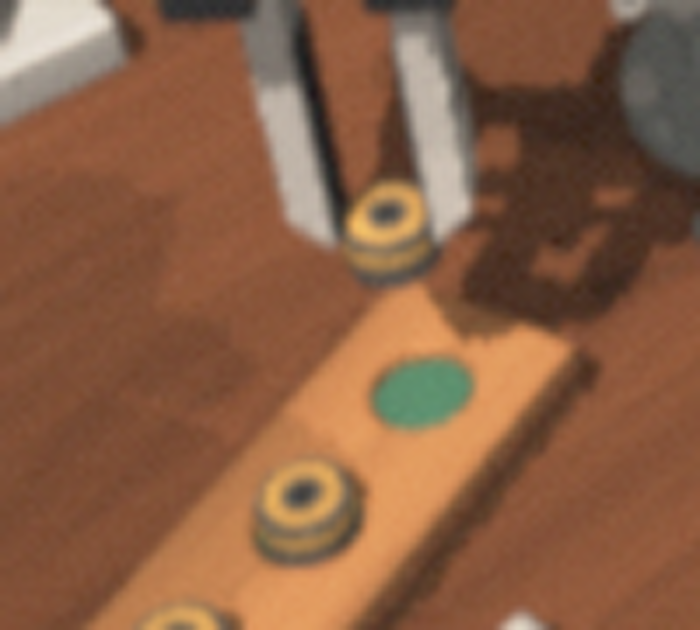

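View pics/t12c.png

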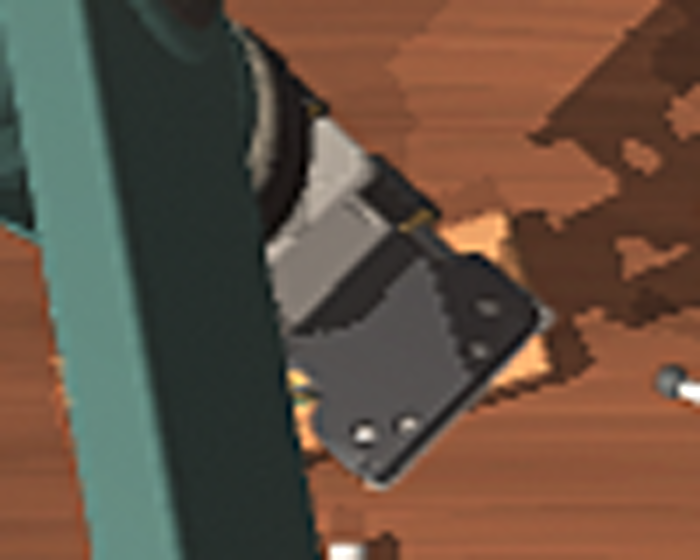

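Run:
```python
from h import *
px=lambda a,b:(180+(a+.5)/7-.5,230+(b+.5)/7-.5)
print('die',ray('side',*px(388,213),.0916)[:2]*1e3)
# seat bottom visible region: full? and outer mouth
print('seat bottom',ray('side',*px(423,393),.015)[:2]*1e3, ray('side',*px(423,393),.02)[:2]*1e3)
print('die_a',ray('side',*px(304,492),.031)[:2]*1e3)
for n,z in(('mouth',.02),('bottom',.015)):
    a=np.linspace(0,6.283,12,endpoint=False); P=np.c_[.5362+.015*np.cos(a),.219+.015*np.sin(a),0*a+z]
    q=proj('side',P); print(n,((q-[180,230]+.5)*7).round().min(0),((q-[180,230]+.5)*7).round().max(0))
```

```text
die [533.51812545 217.84919617]
seat bottom [536.93083407 217.24485159] [532.87331874 219.27040618]
die_a [518.65532175 266.65016631]
mouth [365. 348.] [470. 427.]
bottom [367. 360.] [472. 438.]
```

```bash
python3 -m creep '[[1.3,15,-1,0,0,0,255],[1.3,35,-1,0,0,0,255],[1.3,48,-1,0,0,0,255],[1.3,52,-1,0,0,0,255],[1.3,52,-1,0,0,0,255]]'
python3 -m creep '[[0,0,0,0,0,0,255],[0,0,0,0,0,0,255]]'
python3 - <<'E'
from h import *
need(.5365,.2187,.0072)
s=shot('side','s13');crop(s,180,230,100,90,7,'s13c')
E
```

```text
time: 25.42
tool_pos: [0.536, 0.219, 0.015]
ee_rot: [-1.571, 0.0, 0.841]
wrist_force: [-0.4, 0.2, 0.2]
width: 0.024
time: 25.68
tool_pos: [0.5366, 0.2192, 0.016]
ee_rot: [-1.572, -0.001, 0.841]
wrist_force: [-0.6, -0.0, -0.4]
width: 0.0242
t 25.68 pos [536.58 219.16  15.97] rot [-1.5717e+00 -1.3000e-03  8.4080e-01] F [-0.55 -0.03 -0.44] w 24.18
need mm [-0.4  8.8 -0.2] deg [ 0.05 -0.01  0.07]
```

View pics/s13c.png

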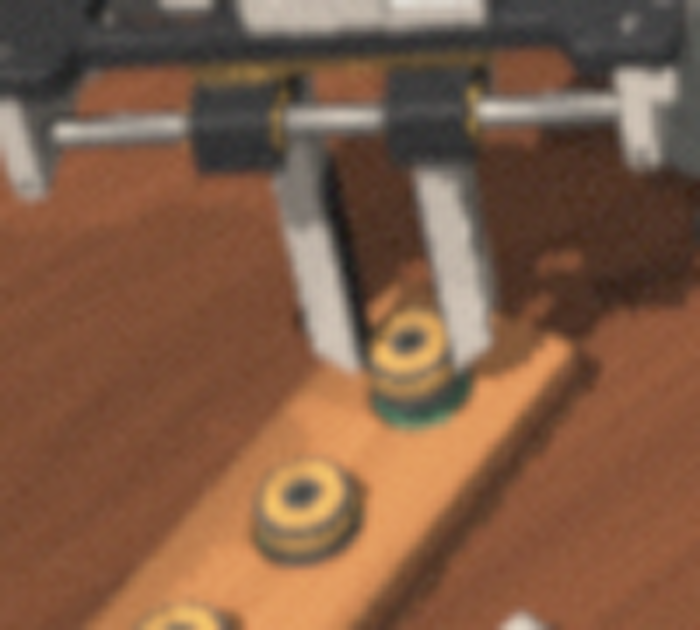

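Run:
```python
from h import *
im=cv2.imread('pics/s13.png'); crop(im,226,270,26,24,26,'s13z')
for c,z in(((.5366,.2192),.0398),((.5366,.2192),.0238)):
    a=np.linspace(0,6.283,60); q=proj('side',np.c_[c[0]+.013*np.cos(a),c[1]+.013*np.sin(a),0*a+z])
    print(z,((q-[180,230]+.5)*7).min(0).round(),((q-[180,230]+.5)*7).max(0).round())
px=lambda a,b:(180+(a+.5)/7-.5,230+(b+.5)/7-.5)
print(ray('side',*px(409,341),.0398)[:2])
```

```text
0.0398 [359. 305.] [452. 375.]
0.0238 [368. 343.] [460. 413.]
[0.53529783 0.21889156]
```

View pics/s13z.png

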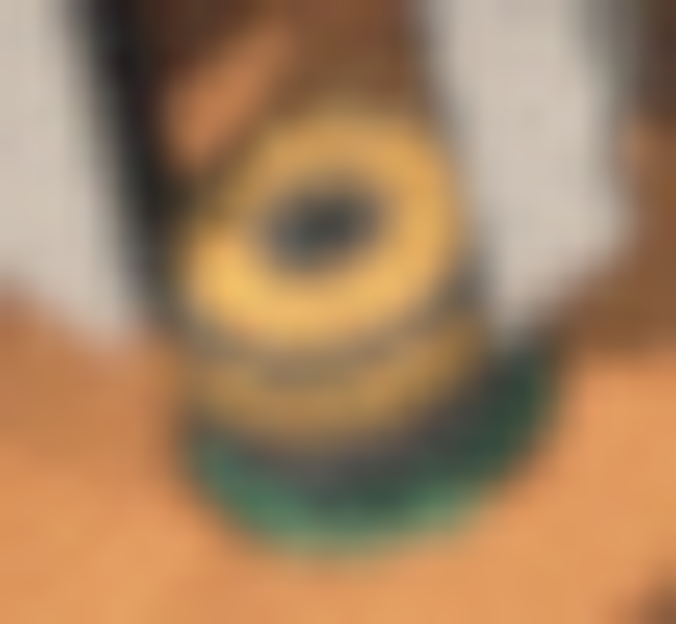

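```bash
python3 -m creep '[[-0.6,1,0.4,0,0,0,255],[-0.6,2,0.4,0,0,0,255],[-0.6,3,0.4,0,0,0,255],[-0.6,3,0.4,0,0,0,255]]'
python3 -c "from h import *; need(.5358,.219,.0072)"
```

```text
time: 26.22
tool_pos: [0.5351, 0.2187, 0.0119]
ee_rot: [-1.571, 0.0, 0.841]
wrist_force: [-0.0, -0.2, -0.3]
width: 0.0241
t 26.23 pos [535.14 218.74  11.93] rot [-1.5707e+00  4.0000e-04  8.4080e-01] F [-0.03 -0.22 -0.33] w 24.12
need mm [ 0.6  4.7 -0.3] deg [-0.01 -0.01 -0.02]
```

```bash
python3 -m creep '[[0,0.7,0,0,0,0,255],[0,1.4,0,0,0,0,255],[0,2,0,0,0,0,255],[0,2,0,0,0,0,255]]'
python3 -c "from h import *; need(.5358,.219,.0072)"
```

```text
time: 26.72
tool_pos: [0.5352, 0.2188, 0.0101]
ee_rot: [-1.571, 0.0, 0.841]
wrist_force: [-0.0, 0.6, -0.8]
width: 0.0239
t 26.73 pos [535.23 218.77  10.07] rot [-1.5708e+00  2.0000e-04  8.4080e-01] F [-0.05  0.61 -0.76] w 23.91
need mm [ 0.5  2.9 -0.3] deg [-0.   -0.01 -0.01]
```

```bash
python3 -m creep '[[0.3,0.5,-0.2,0,0,0,255],[0.3,1,-0.2,0,0,0,255],[0.3,1.5,-0.2,0,0,0,255],[0.3,1.5,-0.2,0,0,0,255]]'
python3 -c "from h import *; need(.5358,.219,.0072)"
python3 -m creep '[[0,0.4,0,0,0,0,255],[0,0.8,0,0,0,0,255],[0,0.8,0,0,0,0,255]]'
python3 -c "from h import *; need(.5358,.219,.0072)"
```

```text
time: 27.22
tool_pos: [0.5356, 0.2189, 0.0085]
ee_rot: [-1.571, 0.0, 0.841]
wrist_force: [-0.1, -0.2, -0.3]
width: 0.0241
t 27.23 pos [535.56 218.86   8.55] rot [-1.5708e+00  2.0000e-04  8.4080e-01] F [-0.1  -0.24 -0.35] w 24.1
need mm [ 0.3  1.3 -0.1] deg [-0.   -0.01 -0.01]
time: 27.6
tool_pos: [0.5356, 0.2189, 0.0078]
ee_rot: [-1.571, 0.0, 0.841]
wrist_force: [0.3, 0.5, -1.0]
width: 0.0238
t 27.6 pos [535.62 218.89   7.81] rot [-1.5708e+00  1.0000e-04  8.4080e-01] F [ 0.3   0.53 -0.96] w 23.83
need mm [ 0.2  0.6 -0.1] deg [ 0.   -0.01 -0.  ]
```

```bash
python3 -m creep '[[0,0.4,0,0,0,0,255],[0,0.8,0,0,0,0,255],[0,0.8,0,0,0,0,255]]'
python3 - <<'E'
from h import *
need(.5358,.219,.0072)
s=shot('side','s14');crop(s,180,230,100,90,7,'s14c')
E
```

```text
time: 27.98
tool_pos: [0.5357, 0.2189, 0.0074]
ee_rot: [-1.571, -0.0, 0.841]
wrist_force: [-0.4, 0.5, 1.4]
width: 0.0239
t 27.98 pos [535.75 218.85   7.35] rot [-1.5711e+00 -1.0000e-04  8.4080e-01] F [-0.39  0.46  1.39] w 23.88
need mm [0.1 0.2 0.1] deg [ 0.02 -0.01  0.01]
```

View pics/s14c.png

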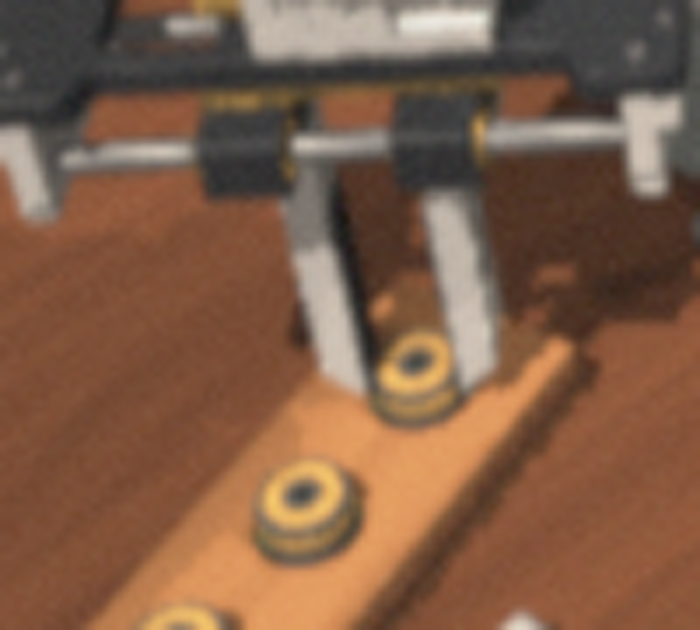

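The die is down in the seat with a light contact force at the expected height (crop (418,370)). Release and retreat.

```bash
python3 -m creep '[[0,-0.4,0,0,0,0,185],[0,-0.4,0,0,0,0,150],[0,-0.4,0,0,0,0,130],[0,-0.4,0,0,0,0,130]]'
python3 -m creep '[[0,-10,0,0,0,0,130],[0,-40,0,0,0,0,130],[0,-90,0,0,0,0,130],[0,-140,0,0,0,0,130],[0,-160,0,0,0,0,130]]'
python3 -m creep '[[-60,-20,-60,0,0,0,130],[-120,-30,-110,0,0,0,130],[-150,-30,-150,0,0,0,130],[-170,-30,-180,0,0,0,130],[-170,-30,-180,0,0,0,130]]'
python3 - <<'E'
from h import *
need(.5358,.219,.0072)
s=shot('side','s15');crop(s,180,180,140,120,5,'s15c')
t=shot('top','t15');
E
```

```text
time: 28.52
tool_pos: [0.5356, 0.2189, 0.0074]
ee_rot: [-1.571, 0.0, 0.841]
wrist_force: [-0.0, -0.1, -0.9]
width: 0.0459
time: 29.15
tool_pos: [0.5374, 0.2195, 0.1729]
ee_rot: [-1.575, -0.007, 0.841]
wrist_force: [0.4, -0.1, 0.2]
width: 0.0462
time: 29.78
tool_pos: [0.5568, -0.032, 0.1982]
ee_rot: [-1.572, 0.0, 0.834]
wrist_force: [0.1, 0.5, -0.6]
width: 0.0459
t 29.77 pos [556.79 -32.02 198.2 ] rot [-1.5725e+00  2.0000e-04  8.3410e-01] F [ 0.06  0.45 -0.57] w 45.9
need mm [171.9 190.7 184.5] deg [ 0.1  -0.4  -0.01]
```

View pics/s15c.png

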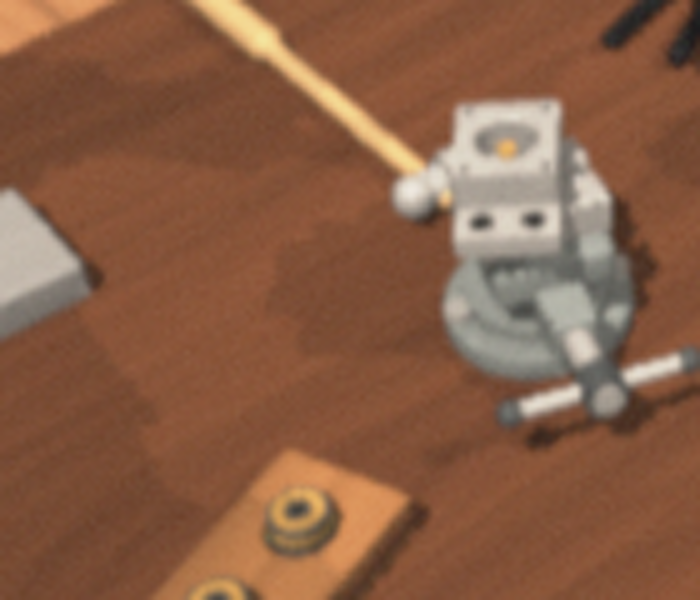

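View pics/t15.png

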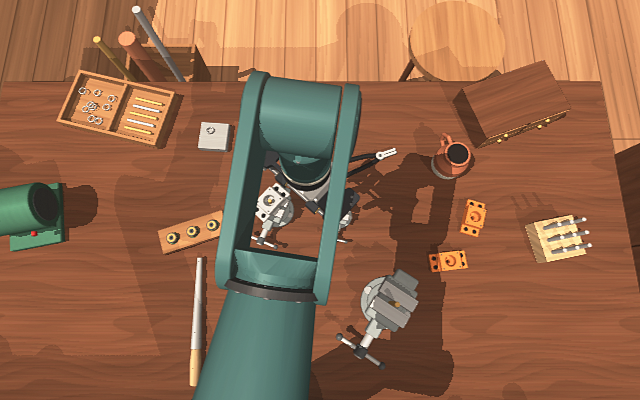

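The holder sits flat on the jaws with the drift in its recess, and three dies stand in the rack row. Quantitative check next.

Run:
```python
from h import *
s=cv2.imread('pics/s15.png');t=cv2.imread('pics/t15.png')
a=cv2.resize(s[265:335,185:265],None,fx=6,fy=6,interpolation=cv2.INTER_CUBIC);b=cv2.resize(t[205:255,155:235],None,fx=6,fy=6,interpolation=cv2.INTER_CUBIC)
cv2.imwrite('pics/fin.png',np.vstack([a[:,:480],b]) [:590+200]) if 0 else (cv2.imwrite('pics/fa.png',a),cv2.imwrite('pics/fb.png',b))
# template-match the die in place against die_a at sub pixel, predicted position (52 mm along row)
for c,im in(('side',s),('top',t)):
    for d in robot.spot_in('die',c)[:5]: print(c,np.round(d['point'],4),d['p'])
print('landm',[ (np.round(d['point'],4),d['p']) for d in robot.landmark_of('holder','side')[:3]])
```

```text
side [0.5338 0.2235 0.0261] 0.57
side [0.5154 0.2748 0.0281] 0.48
top [0.531  0.2159 0.0331] 0.42
landm [(array([ 0.5572, -0.4478, -0.0027]), 0.88), (array([0.5814, 0.0655, 0.0812]), 0.81), (array([ 4.464e-01, -3.751e-01,  1.000e-04]), 0.48)]
```

View pics/fa.png

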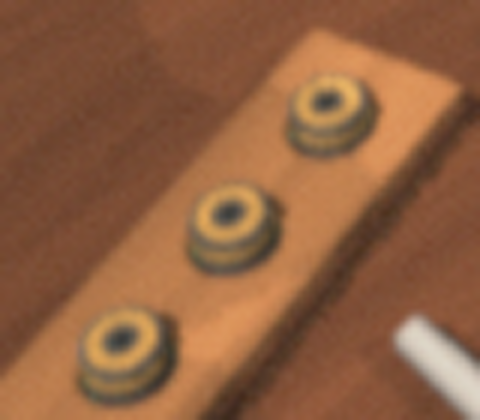

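View pics/fb.png

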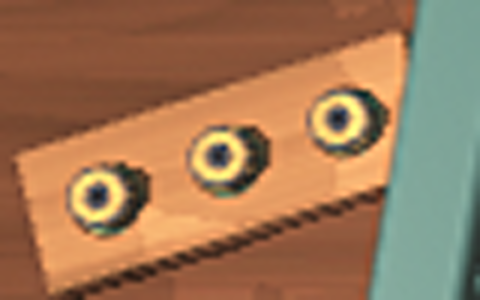

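```bash
python3 -m creep '[[0,0,0,0,0,0,130],[0,0,0,0,0,0,130],[0,0,0,0,0,0,130]]'; python3 -c "
from bench import robot; robot.close_job()"
```

```text
time: 30.4
tool_pos: [0.5564, -0.0273, 0.1975]
ee_rot: [-1.571, 0.0, 0.842]
wrist_force: [-0.2, -0.3, -0.5]
width: 0.0457
the job is handed in; nothing more can be done
```

The job is done and handed in at 30.4 s: the holder sits on the middle-sized vice's jaws, and the die stands right way up in the rack's empty seat. No verdict was reported.

**What I did**
- I lowered the holder over the drift in small steps; it entered the hole without any search.
- The die began to slide at about 7–8 N. I pressed until the holder stopped, with about 10 N more than its own weight on the jaws.
- I released the holder, lifted the die out and lowered it into the seat. It touched down at the expected height with about 2 N.

**Last checks**
- **Holder:** the side picture shows it flat on the jaws with the drift tip in its recess. The holder's position reads (0.581, 0.066, 0.081).
- **Die:** both pictures show it upright and in line with its neighbours. The spacing is even to within about 2 mm.
- **Everything else:** the robot had moved clear, and nothing else had visibly moved. The arm hid part of the final top view, including most of the hammer.

**What disagreed**
- In the pictures the fingertips end about 15 mm above the reported tool point. My first grip on the die therefore closed on nothing just above it and touched nothing. I went lower, watched the forces, and the second grip held.
- For the same reason, the holder was gripped only near the top of its block, but it did not slip.
- One detector estimate of the die's surface was about 6 mm off the others. I relied on the pictures and arm readings instead.

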